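# Stack and cover the keyed parts trays

## Robot

A 6-joint arm with a two-finger parallel gripper is mounted at the origin on the work surface. World frame = base frame: x ahead of the robot, y to its left, z up, the work surface at z = 0. Lengths are in mm, angles in rad, forces in N, time in s.
With the tool pointing down it reaches from about 350 to 775 mm from the base axis. Payload 7.3 kg.
Tool frame: the origin (TCP) lies at the very end of the fingers, on their centre line; the grasp point (between the pads) lies 19 mm behind it; z points along the fingers, x is the direction in which the jaws open and shut, and the axes are right-handed (so a half turn about z gives the same grasp; the last joint's range is limited). The gripper opens to 92 mm and grips with 3 to 60 N. Pads are 19 mm wide; open, the fingers measure 130 mm over their backs; the gripper's body (75 mm by 190 mm) begins 47 mm behind the grasp point.
Start: joints at [-1.34, 0.342, 1.524, -0, 1.275, -0.146], TCP at [193.195, -488.181, 226.741] pointing down, gripper open.
Joint ranges: [-2.53, 2.53], [-0.77, 2.02], [0.04, 2.7], [-1, 4.14], [0.28, 2.66], [-3.11, 3.11]. Speed limits (rad/s): [2.57, 2.57, 3.14, 3.14, 3.14, 3.14].

## Interface

Orientations are given as [roll, pitch, yaw] about the fixed x, y, z axes, in that order (R = Rz(yaw) Ry(pitch) Rx(roll)).
In Python, from plant import bot, capture, camera_params gives the robot as it stands.
- The arm moves only by the shell command python3 -m jog 'ROWS' [OPENING]. ROWS is a JSON object of lists of equal length, an entry for each row: "xyz": the shift along the world's x, y, z as a fraction of full scale, a list of three; "angular": the turn, a rotation vector about the world's x, y, z as a fraction of full scale, a list of three. In form: {"xyz": [[x, y, z], ...], "angular": [[wx, wy, wz], ...]}. A call has 1 to 10 rows; each row shifts and turns the pose as measured when the row begins; what a row does not reach is not made up. Full scale, the value 1, is 2 cm for a shift and 6 degrees for a turn. A row lasts 1/10 s, in which the tool goes at most 50 mm and 8.59 degrees, less where a joint would pass 70% of its speed; a pose out of reach is approached as far as the arm can. A call with a number of a shift or a turn outside -1 to 1 is refused whole. A call with a gripper value outside its range is refused whole. OPENING is the closure, from -1 (fully open) to 1 (shut), set as the call begins (- or left out, the last holds). The fingers move at their own pace and stop on an object; the grip force is fixed at half the most. Time passes only in rows, so rows that do not move let the fingers close. It gives the time, the measured TCP pose, the force and the opening at its end, in the units of the state.
- bot.get_obs(): the state, without advancing time (a new reading comes with each control period).
- capture(name): name is "scene" or "top" or "wrist"; returns the picture (400x640x3 uint8, red, green, blue); there is no depth.
- camera_params(name): a dict with "fx", "fy", "cx", "cy" (pixels), "rvec" (rotation vector, rad) and "tvec" (3), from world to camera coordinates, as OpenCV has them. Camera axes: x right, y down, z forward; pixel columns grow to the right and rows downward; lengths in mm; the calibration is good to about 2 mm. A picture is of the moment at which its call begins: read the wrist's pose just before it. camera_params takes no time and is no camera call; for the wrist camera it gives the pose at the moment of the call.
- bot.close_job(): hands the job in, once; it reports no verdict.
The state is a dict: "time": time; "joint_positions": joint angles; "dq": joint speeds; "tau": joint torques, N m; "tool_pos": TCP position; "tcp_rot": TCP orientation; "contact_force": force on the tool from outside, world axes, zero at the start; "moment": the same for the moment, N m; "grip_width": finger opening in mm.
Only numpy, scipy, OpenCV 4.12 (cv2) and the standard library are available. Lean on these libraries where they do the work, as an engineer would, in place of code of your own. Each camera call takes 0.05 s, during which the arm holds its last target.

## Task

Take the open parts tray off the sloped rack and stack it on the tray standing on the bench, turned so that the notch under it fits over the key rib of the lower tray, then take the lid off the rack and close the upper tray with it, its notch over that tray's key. Set each down gently, fully home and level, and let go; the lower tray stays standing flat on the bench, and the carton, the canister and the wrench are left where they are.

Things in the scene. Friction and masses are not known exactly. Their poses are not given: they have to be found in the camera images.
- base_tray: Lower tray: grey plastic, open on top, 112 long (x) x 62 wide (y) x 46 mm high, walls 3 mm, mouth 106 x 56 mm. Stands loose on the bench at any yaw, 0.9 kg, steel nuts in it (below z = 30). Origin: centre of its underside, z up. Inside the middle of its +x end wall stands an upright key rib, 9 mm wide, 8 mm deep, as high as the rim; a blank white card is stuck outside on that end.
- tray: Upper tray, 0.2 to 0.45 kg: like the lower one (same sizes, rib and card on its +x end, origin at the centre of its underside, z out of its open top), with steel rollers fixed in it below z = 27. Outer side walls are plain from z = 6 to 46. Starts loose on the rack, left or right, +x end downhill. Seated, its origin is 40 mm above the lower tray's origin with all axes the same way.
- lid: Grey lid, 0.1 to 0.2 kg: plate 112 (x) x 62 (y) mm, z = 6 to 11, with a grip bar on its middle 50 long (x), 16 wide (y), z = 11 to 48. Same kind of foot below. Origin: centre of the foot's underside, z up on the bar's side. Starts loose on the rack beside the tray, +x end (notched) uphill. Seated, its origin is 40 mm above the upper tray's origin with all axes the same way.
- rack: Fixed steel rack. Bed 320 wide (y), 150 mm long, falling 30 degrees towards its own +x (away from the robot), with a 20 mm lip at the low edge and 6 mm side edges. Origin on the bench under the bed's middle, where the bed is 70 mm high. Tray and lid lie flat on the bed against the lip, so are tilted 30 degrees, one 75 mm left and one 75 mm right of its middle, long sides up the slope.
- base_key (a point): Top of the lower tray's key rib: x = 49, y = 0, z = 46 mm in base_tray.
- tray_notch (a point): Notch under the upper tray: x = 49, y = 0, z = 6 mm in tray; meets base_key when seated. The foot under the tray is 6 mm high, 52 x 102 mm (2 mm play all round in the mouth below, a small lead-in), with a notch 14 mm wide and 11 mm deep in its +x end only. The wrong way round, the foot stands on the rib, 6 mm too high at one end.
- tray_key (a point): Top of the upper tray's own key rib: x = 49, y = 0, z = 46 mm in tray.
- lid_notch (a point): The lid's notch, 14 mm wide, right through its +x edge so that it is seen from above: x = 49, y = 0, z = 6 mm in lid; meets tray_key when seated. The lid's foot is like the tray's, with 2 mm play.
- carton: Bystander: cardboard carton 75 x 100 x 60 mm, loose; origin at the centre of its underside.
- canister: Bystander: steel canister, 72 mm across, 83 mm high, loose, upright; origin at the centre of its underside.
- wrench: Bystander: steel wrench lying loose on the bench.
Things that resemble listed ones, but are neither listed nor needed, are in the scene too. What is shaped like the lid but purple or turquoise is not meant.

How it is judged (in metres and radians):
On the way, in this order (a step that is already met when the one before it is completed fails the run):
1. the tray from the rack is fully home on the lower tray, its notch over the key (distance between tray_notch and base_key below 0.007 m and z of tray in the frame of base_tray between 0.037 and 0.0425 m and angle between the z axis of tray and the z axis of base_tray, either way round below 0.04 rad and angle between the x axis of tray and the x axis of base_tray, either way round below 0.1 rad and height (world z) of base_tray below 0.004 m and angle between base_tray's own z axis and vertical below 0.04 rad), for 0.3 s.
2. the lid is fully home on that tray, its notch over the tray's key (all of step 1 and distance between lid_notch and tray_key below 0.007 m and z of lid in the frame of tray between 0.037 and 0.0425 m and angle between the z axis of lid and the z axis of tray, either way round below 0.04 rad and angle between the x axis of lid and the x axis of tray, either way round below 0.1 rad), for 0.3 s.
At the end, for the whole second after the job is handed in: The rack's tray sits on the lower tray and the lid on the rack's tray, each 37 to 42.5 mm above the one below, level with it within 0.04 rad, turned within 0.1 rad, notch within 7 mm of the key; the lower tray stands flat on the bench (within 4 mm and 0.04 rad); all three at rest (all of step 2 and linear speed of each of base_tray, tray, lid below 0.01 m/s); the robot touches nothing.
It fails at once if the carton is pushed more than 25 mm from its place (distance of carton from where it was at the start of the episode above 0.025 m).
It fails at once if the canister is pushed more than 25 mm from its place (distance of canister from where it was at the start of the episode above 0.025 m).
It fails at once if the wrench is pushed more than 25 mm from its place (distance of wrench from where it was at the start of the episode above 0.025 m).
It fails at once if the tray is dropped: it moves faster than 0.45 m/s (a free fall of 10 mm) with no grip on it (linear speed of tray above 0.45 m/s and contact force between the fingers and tray below 0.2 N).
It fails at once if the lid is dropped: it moves faster than 0.45 m/s (a free fall of 10 mm) with no grip on it (linear speed of lid above 0.45 m/s and contact force between the fingers and lid below 0.2 N).
It also fails if it takes over 72 s, if anything falls off the work surface, if the arm or the gripper's body presses on something with over 40 N, if the wrist force passes 120 N, or if a joint passes its speed limit or range.

## Working session

There is one attempt and no reset: what is moved stays moved. The work goes in short steps, Python scripts to look and compute and a shell command to move; the robot and the scene stay as the last step left them, time stands still between calls to the robot, and variables do not carry over. Pictures are saved under pics/ and viewed, and the job is handed in when it is done.

```bash
ls; mkdir -p pics
python3 - <<'E'
from plant import bot,capture,camera_params
import cv2
for n in ("scene","top","wrist"):
    p=camera_params(n); im=capture(n); cv2.imwrite(f"pics/{n}0.png",im[:,:,::-1]); print(n,p)
print(bot.get_obs())
E
```

```text
pics
scene {'fx': 459.45340999410706, 'fy': 459.45340999410706, 'cx': 316.40628313018607, 'cy': 200.9977785687515, 'rvec': array([ 1.45214106,  1.95542847, -0.97990525]), 'tvec': array([ 150.5701587 , -233.35639437, 1961.38296143])}
top {'fx': 458.0464398589193, 'fy': 458.0464398589193, 'cx': 315.460898222357, 'cy': 195.0924236958349, 'rvec': array([ 2.11886122, -2.12949685,  0.18435742]), 'tvec': array([  10.85623359,  540.67743131, 1404.59884011])}
wrist {'fx': 328.95484177267326, 'fy': 328.95484177267326, 'cx': 320.7981138332571, 'cy': 199.04503984044518, 'rvec': array([-2.39253269,  1.62796812,  0.23803326]), 'tvec': array([-524.49687321,  -33.53875166,  389.61622629])}
{'time': 0.15, 'joint_positions': array([-1.33997179e+00,  3.42544928e-01,  1.52478295e+00,  1.27571629e-05,
        1.27541338e+00, -1.46019817e-01]), 'dq': array([ 0.0026545 , -0.00282631, -0.00208532, -0.00053176, -0.00119536,
        0.00054606]), 'tau': array([ 9.65580839e-04, -4.31470227e+01, -2.44352281e+01,  7.17557478e-02,
        5.37317398e-02, -8.75243609e-05]), 'tool_pos': array([ 193.13845647, -487.85752092,  226.2189407 ]), 'tcp_rot': array([-3.14141346e+00,  1.13460706e-03, -1.19395560e+00]), 'contact_force': array([ 0.39406811, -0.41743575, -0.00625962]), 'moment': array([-0.013763  , -0.00372613, -0.00588386]), 'grip_width': 91.93425187601018}
```

View pics/scene0.png

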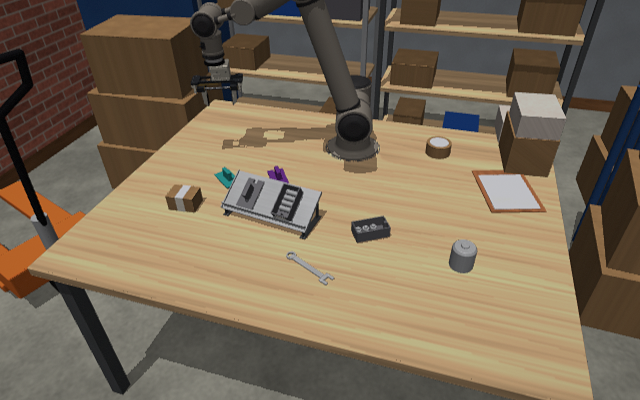

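View pics/top0.png

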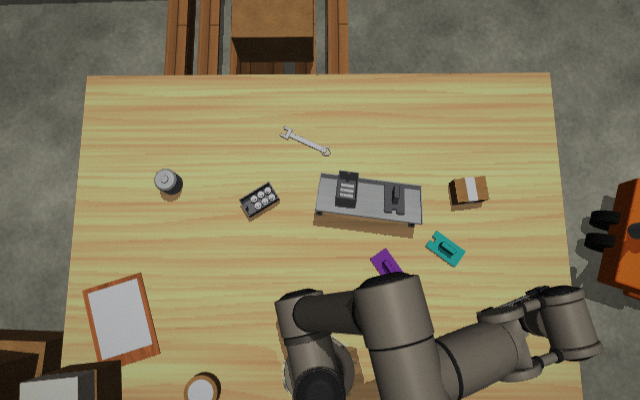

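View pics/wrist0.png

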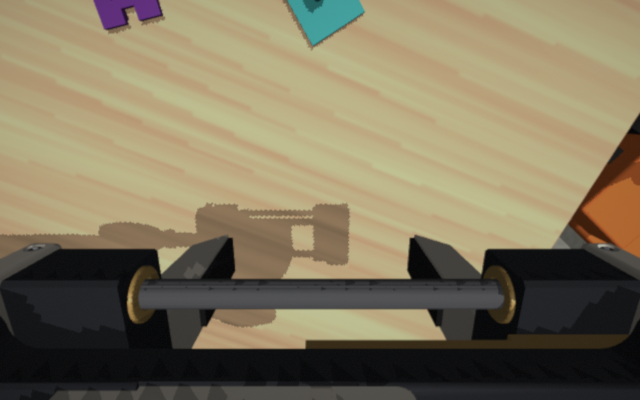

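The overview shows the base tray at about (260,200) in top. The rack is at (370,200), with the tray at (346,188) on the left and the lid at (395,198) on the right. I'll zoom in on these.

Run:
```python
import cv2
im=cv2.imread("pics/top0.png"); c=im[165:235,230:430]; cv2.imwrite("pics/topz.png",cv2.resize(c,None,fx=4,fy=4,interpolation=cv2.INTER_CUBIC))
im=cv2.imread("pics/scene0.png"); c=im[160:250,210:400]; cv2.imwrite("pics/scenez.png",cv2.resize(c,None,fx=4,fy=4,interpolation=cv2.INTER_CUBIC))
```

```text
(no output)
```

View pics/topz.png

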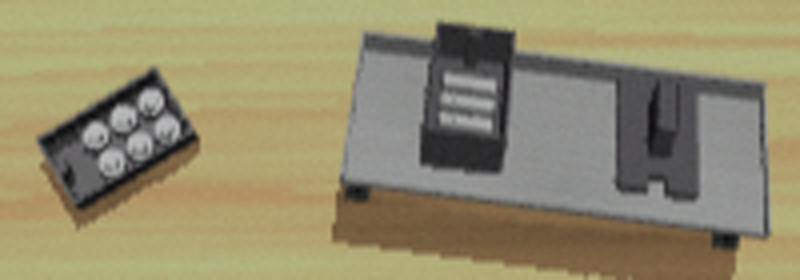

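View pics/scenez.png

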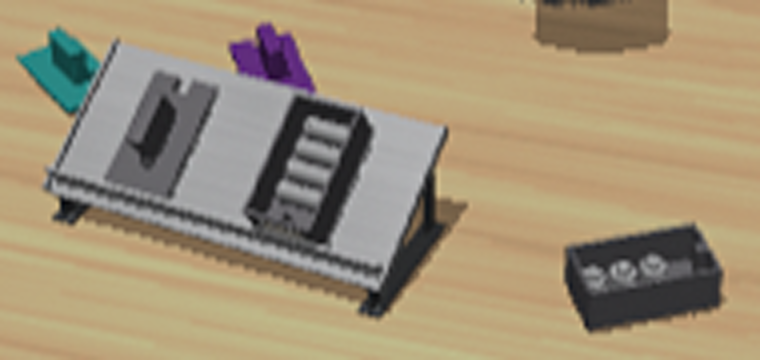

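```bash
cat > h.py <<'E'
import numpy as np, cv2
from plant import bot,capture,camera_params
from scipy.optimize import least_squares
from scipy.spatial.transform import Rotation as Ro
def RT(p): return cv2.Rodrigues(np.array(p['rvec']))[0],np.array(p['tvec'])
def ray(p,uv,z):
    R,t=RT(p); d=R.T@np.array([(uv[0]-p['cx'])/p['fx'],(uv[1]-p['cy'])/p['fy'],1]); c=-R.T@t
    return c+d*(z-c[2])/d[2]
def proj(p,X):
    R,t=RT(p); Y=np.atleast_2d(X)@R.T+t
    return np.c_[Y[:,0]/Y[:,2]*p['fx']+p['cx'],Y[:,1]/Y[:,2]*p['fy']+p['cy']]
def snap(name,fn):
    p=camera_params(name); im=capture(name)
    cv2.imwrite("pics/"+fn,im[:,:,::-1]); return p,im
E
python3 - <<'E'
from h import *
p=camera_params("top")
z=lambda u,v:(230+u/4-.4,165+v/4-.4)
for c in [(38,140),(155,70),(198,138),(80,208)]: print('base',ray(p,z(*c),46).round(1))
for c in [(343,182),(770,237)]: print('rack hi',ray(p,z(*c),107.5).round(1))
for c in [(363,33),(765,85)]: print('rack lo',ray(p,z(*c),32.5+17).round(1))
print('can',ray(p,(168,180),83).round(),'carton',ray(p,(468,188),60).round())
E
```

```text
base [528.1 250.9  46. ]
base [584.3 158.7  46. ]
base [529.  123.7  46. ]
base [473.4 216.3  46. ]
rack hi [483.9   8.3 107.5]
rack hi [ 440.4 -312.1  107.5]
rack lo [612.8  -7.8  49.5]
rack lo [ 568.6 -326.9   49.5]
can [585. 468.  83.] carton [ 559. -472.   60.]
```

Run:
```python
from h import *
p=camera_params("wrist");R,t=RT(p);o=bot.get_obs();T=Ro.from_euler('xyz',o['tcp_rot']).as_matrix()
print((T.T@(-R.T@t-o['tool_pos'])).round(1)); print((T.T@R.T).round(2))
```

```text
[ 1.000e-01 -7.820e+01 -1.563e+02]
[[ 1.   -0.   -0.  ]
 [ 0.    0.96  0.29]
 [-0.   -0.29  0.96]]
```

```bash
python3 -m jog '{"xyz":[[0.5,0.6,0.6],[0.7,0.7,0.6],[0.7,0.7,0.6],[0.7,0.7,0.6],[0.7,0.7,0.6],[0.7,0.7,0.5],[0.7,0.7,0],[0.7,0.7,0],[0.7,0.7,0],[0.7,0.7,0]],"angular":[[0,0,-1],[0,0,-1],[0,0,-1],[0,0,-1],[0,0,-0.9],[0,0,0],[0,0,0],[0,0,0],[0,0,0],[0,0,0]]}' -1
```

```text
time: 1.15
tool_pos: [331.3, -344.2, 295.8]
tcp_rot: [3.141, 0.008, -1.734]
contact_force: [-0.0, -0.3, -0.1]
grip_width: 91.7
```

```bash
python3 -m jog '{"xyz":[[1,0.7,0],[1,0.7,0],[1,0.7,0],[1,0.7,0],[1,0.7,0],[1,0.7,0],[1,0.7,-0.2],[1,0.7,-0.4],[1,0.7,-0.5],[1,0.7,-0.5]],"angular":[[0,0,0.3],[0.134,0.991,0],[0.134,0.991,0],[0.134,0.991,0],[0.134,0.991,0],[0.134,0.991,0],[0,0,0],[0,0,0],[0,0,0],[0,0,0]]}' -1; python3 -m jog '{"xyz":[[1,0.7,-0.7],[1,0.7,-0.7],[1,0.7,-0.7],[1,0.7,-0.7],[0.7,0.7,-0.5]],"angular":[[0,0,0],[0,0,0],[0,0,0],[0,0,0],[0,0,0]]}' -1
python3 - <<'E'
from h import *
o=bot.get_obs(); T=Ro.from_euler('xyz',o['tcp_rot']).as_matrix();print(o['tool_pos'],T.round(3))
p,im=snap("wrist","w1.png");import json;json.dump({k:np.array(v).tolist() for k,v in p.items()},open("w1.json","w"))
E
```

```text
time: 2.15
tool_pos: [537.8, -196.8, 260.4]
tcp_rot: [2.592, 0.003, -1.707]
contact_force: [1.0, -0.8, -0.5]
grip_width: 92.0
time: 2.65
tool_pos: [635.5, -123.1, 188.6]
tcp_rot: [2.588, 0.003, -1.706]
contact_force: [-0.6, 0.1, -0.7]
grip_width: 91.9
[ 635.52646999 -123.06294085  188.59279582] [[-0.135 -0.843 -0.521]
 [-0.991  0.113  0.074]
 [-0.003  0.526 -0.85 ]]
```

View pics/w1.png

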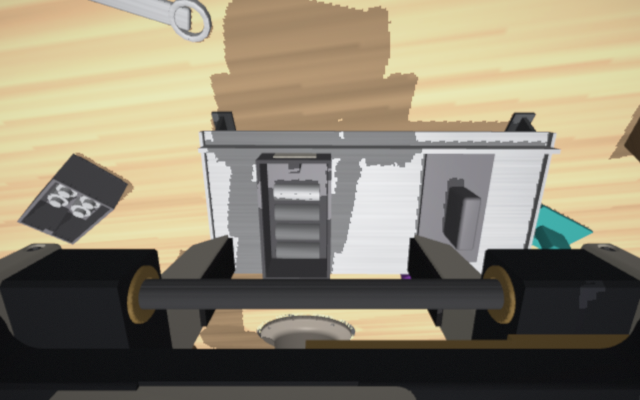

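The wrist view shows the tray around (295,215) and the lid around (457,215). The lip runs along v≈140. I'll zoom to get the corners.

Run:
```python
import cv2
im=cv2.imread("pics/w1.png"); c=im[115:285,190:390]; cv2.imwrite("pics/w1z.png",cv2.resize(c,None,fx=4,fy=3.5,interpolation=cv2.INTER_CUBIC))
c=im[115:285,390:560]; cv2.imwrite("pics/w1y.png",cv2.resize(c,None,fx=4,fy=3.5,interpolation=cv2.INTER_CUBIC))
```

```text
(no output)
```

View pics/w1z.png

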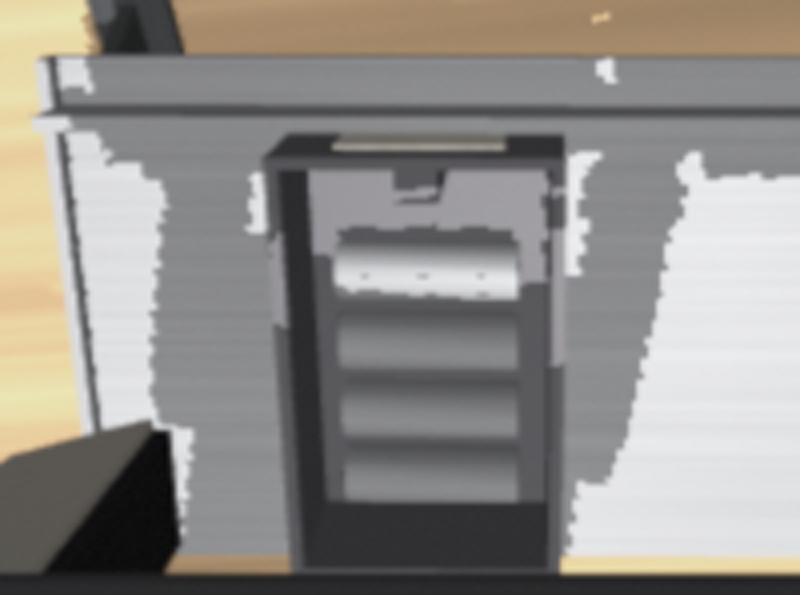

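View pics/w1y.png

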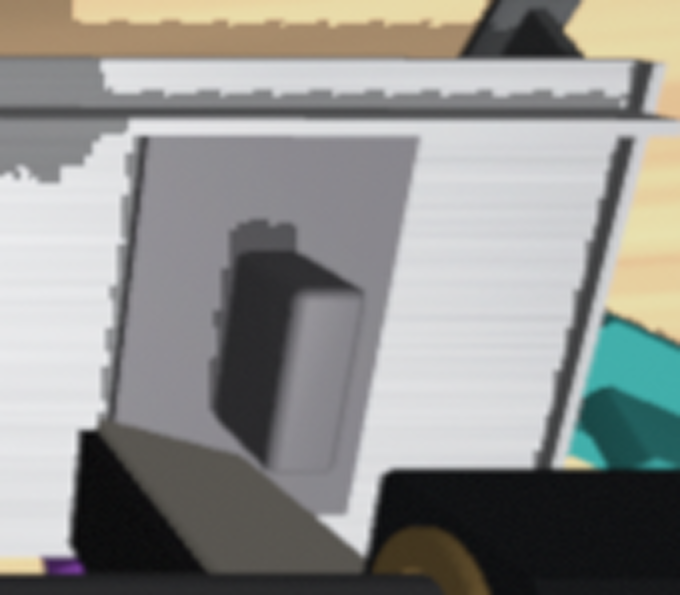

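```bash
cat >> h.py <<'E'
PSI=np.deg2rad(-7.7)
ex=np.array([np.cos(PSI)*.8660254,np.sin(PSI)*.8660254,-.5]); ey=np.array([-np.sin(PSI),np.cos(PSI),0]); n=np.cross(ex,ey)
P0=np.array([526.5,-160.6,70.])
def bed(p,uv,h):
    R,t=RT(p); d=R.T@np.array([(uv[0]-p['cx'])/p['fx'],(uv[1]-p['cy'])/p['fy'],1]); c=-R.T@t
    X=c+d*((P0+n*h-c)@n)/(d@n); return np.array([(X-P0)@ex,(X-P0)@ey])
E
python3 - <<'E'
from h import *
import json
p=json.load(open("w1.json"))
a=lambda u,v:(190+u/4-.4,115+v/3.5-.4); b=lambda u,v:(390+u/4-.4,115+v/3.5-.4)
print("tray rim");[print(bed(p,a(*q),46).round(1)) for q in [(263,159),(566,159),(293,570),(560,570)]]
print("rack L/R, low corner");[print(bed(p,q,6).round(1)) for q in [a(57,135),b(636,137)]]
print("lid plate top");[print(bed(p,b(*q),11).round(1)) for q in [(145,137),(420,137),(345,513),(112,420)]]
print("bar top");[print(bed(p,b(*q),48).round(1)) for q in [(297,292),(363,292),(335,470),(268,470)]]
pt=camera_params("top"); z=lambda u,v:(230+u/4-.4,165+v/4-.4)
print("top: lid hi corners");[print(bed(pt,z(*q),11).round(1)) for q in [(617,187),(697,197)]]
print("top: bed corners");[print(bed(pt,z(*q),h).round(1)) for q,h in [((343,182),6),((770,237),6),((363,33),20),((765,85),20)]]
E
```

```text
tray rim
[ 59.8 105.8]
[59.9 44.4]
[-49.  105.8]
[-48.8  44.7]
rack L/R, low corner
[ 58.1 161.5]
[  57.8 -157.8]
lid plate top
[ 58.6 -42.8]
[  58.7 -105.3]
[ -51.2 -104.5]
[-21.8 -42.7]
bar top
[ 28.3 -66.4]
[ 28.3 -80.1]
[-18.6 -81.1]
[-18.7 -66.4]
top: lid hi corners
[-54.7 -44. ]
[ -54.5 -104.6]
top: bed corners
[-79.6 161.5]
[ -79.8 -160.1]
[ 61.8 162.8]
[  60.3 -157.6]
```

Run:
```python
from h import *
o=bot.get_obs(); T=Ro.from_euler('xyz',o['tcp_rot'])
for nm,g,s in (("tray",(3.8,75.1,11),-1),("lid",(3,-74,14),1)):
    X=P0+ex*g[0]+ey*g[1]+n*g[2]; print(nm,X.round(1),"pre",(X+n*70).round(1))
    D=Ro.from_matrix(np.c_[s*ey,np.cross(-n,s*ey),-n]); print(D.as_euler('xyz').round(3), "rot units",((D*T.inv()).as_rotvec()/np.deg2rad(6)).round(2))
    print("shift",((X+n*70-o['tool_pos'])/20).round(2))
print("n/ex/ey",n.round(3),ex.round(3),ey.round(3))
```

```text
tray [545.3 -87.4  77.6] pre [580.  -92.  138.2]
[ 2.618  0.    -1.705] rot units [-0.09 -0.3  -0.02]
shift [-2.82  1.41 -2.39]
lid [ 526.1 -235.2   80.6] pre [ 560.8 -239.9  141.2]
[-2.618  0.     1.436] rot units [15.26 -2.11 25.69]
shift [-3.78 -5.99 -2.24]
n/ex/ey [ 0.495 -0.067  0.866] [ 0.858 -0.116 -0.5  ] [0.134 0.991 0.   ]
```

```bash
python3 -m jog '{"xyz":[[-0.9,0.5,-0.8],[-0.9,0.5,-0.8],[-0.9,0.4,-0.8],[0,0,0]],"angular":[[-0.05,-0.3,0],[0,0,0],[0,0,0],[0,0,0]]}' -1
python3 - <<'E'
from h import *
o=bot.get_obs(); d=o['tool_pos']-P0; print([round(d@a,1) for a in (ex,ey,n)],o['tcp_rot'])
snap("wrist","w2.png")
E
```

```text
time: 3.1
tool_pos: [580.2, -90.3, 131.2]
tcp_rot: [2.613, 0.005, -1.701]
contact_force: [0.6, -0.2, 0.1]
grip_width: 92.3
[np.float64(7.3), np.float64(76.8), np.float64(74.9)] [ 2.61304407  0.00470001 -1.70069304]
```

View pics/w2.png

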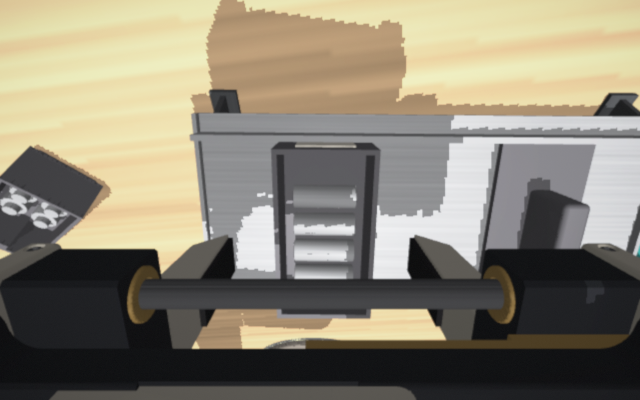

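```bash
python3 -m jog '{"xyz":[[-0.43,0.04,-0.65],[-0.43,0.04,-0.65],[-0.43,0.04,-0.65],[-0.32,0.03,-0.5],[-0.14,0,-0.22],[0,0,0]],"angular":[[0,0,0],[0,0,0],[0,0,0],[0,0,0],[0,0,0],[0,0,0]]}' -1
python3 - <<'E'
from h import *
o=bot.get_obs(); d=o['tool_pos']-P0; print([round(d@a,1) for a in (ex,ey,n)],o['tcp_rot'])
E
```

```text
time: 3.75
tool_pos: [555.5, -93.9, 83.9]
tcp_rot: [2.636, 0.0, -1.703]
contact_force: [-0.2, -0.3, 0.8]
grip_width: 91.6
[np.float64(10.3), np.float64(70.0), np.float64(21.9)] [ 2.63645540e+00  4.52493885e-04 -1.70309327e+00]
```

```bash
python3 -m jog '{"xyz":[[-0.28,0.18,-0.16],[-0.28,0.18,-0.16],[0,0,0]],"angular":[[0.02,0.17,0],[0,0,0],[0,0,0]]}' -1
python3 - <<'E'
from h import *
o=bot.get_obs(); d=o['tool_pos']-P0; print([round(d@a,1) for a in (ex,ey,n)],o['tcp_rot'])
E
```

```text
time: 4.05
tool_pos: [545.8, -87.2, 78.5]
tcp_rot: [2.621, -0.0, -1.704]
contact_force: [-0.2, 0.1, 0.3]
grip_width: 91.7
[np.float64(3.8), np.float64(75.4), np.float64(12.0)] [ 2.62130375e+00 -4.33940896e-04 -1.70369884e+00]
```

Good. Now close.

```bash
python3 -m jog '{"xyz":[[0,0,0],[0,0,0],[0,0,0],[0,0,0],[0,0,0],[0,0,0],[0,0,0],[0,0,0]],"angular":[[0,0,0],[0,0,0],[0,0,0],[0,0,0],[0,0,0],[0,0,0],[0,0,0],[0,0,0]]}' 1
python3 - <<'E'
from h import *
o=bot.get_obs(); d=o['tool_pos']-P0; print([round(d@a,1) for a in (ex,ey,n)],o['tcp_rot'])
E
```

```text
time: 4.85
tool_pos: [546.5, -87.2, 79.2]
tcp_rot: [2.623, -0.001, -1.703]
contact_force: [0.1, -0.8, 0.1]
grip_width: 61.6
[np.float64(4.1), np.float64(75.4), np.float64(13.0)] [ 2.62316926e+00 -6.26193218e-04 -1.70326082e+00]
```

```bash
python3 -m jog '{"xyz":[[0.05,0,0.3],[0.1,-0.02,0.4],[0.25,-0.04,0.6],[0.3,-0.05,0.8],[0.3,0,0.9],[0.3,0,0.9],[0,0,0]],"angular":[[0,0,0],[0,0,0],[0,0,0],[0,0,0],[0,0,0],[0,0,0],[0,0,0]]}' 1
python3 - <<'E'
from h import *
o=bot.get_obs(); d=o['tool_pos']-P0; print([round(d@a,1) for a in (ex,ey,n)],o['tcp_rot'])
p,im=snap("wrist","w3.png")
E
```

```text
time: 5.55
tool_pos: [573.4, -89.1, 160.5]
tcp_rot: [2.622, 0.0, -1.703]
contact_force: [0.4, 0.8, -3.5]
grip_width: 61.8
[np.float64(-13.3), np.float64(77.2), np.float64(96.8)] [ 2.62211026e+00  1.48729458e-04 -1.70318527e+00]
```

View pics/w3.png

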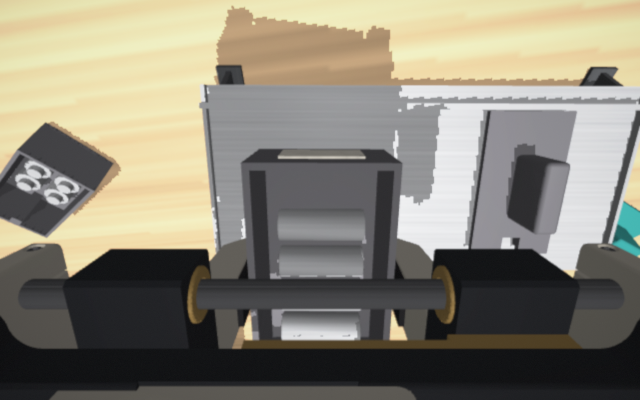

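```bash
cat >> h.py <<'E'
def toolray(uv,zt):
    "wrist pixel -> tool-frame point at tool z = zt"
    p=camera_params("wrist");R,t=RT(p);o=bot.get_obs();T=Ro.from_euler('xyz',o['tcp_rot']).as_matrix()
    d=T.T@R.T@np.array([(uv[0]-p['cx'])/p['fx'],(uv[1]-p['cy'])/p['fy'],1]); c=T.T@(-R.T@t-o['tool_pos'])
    return c+d*(zt-c[2])/d[2]
E
python3 - <<'E'
from h import *
im=cv2.imread("pics/w3.png"); c=im[140:345,230:415]; cv2.imwrite("pics/w3z.png",cv2.resize(c,None,fx=4,fy=2.9,interpolation=cv2.INTER_CUBIC))
E
```

```text
(no output)
```

View pics/w3z.png

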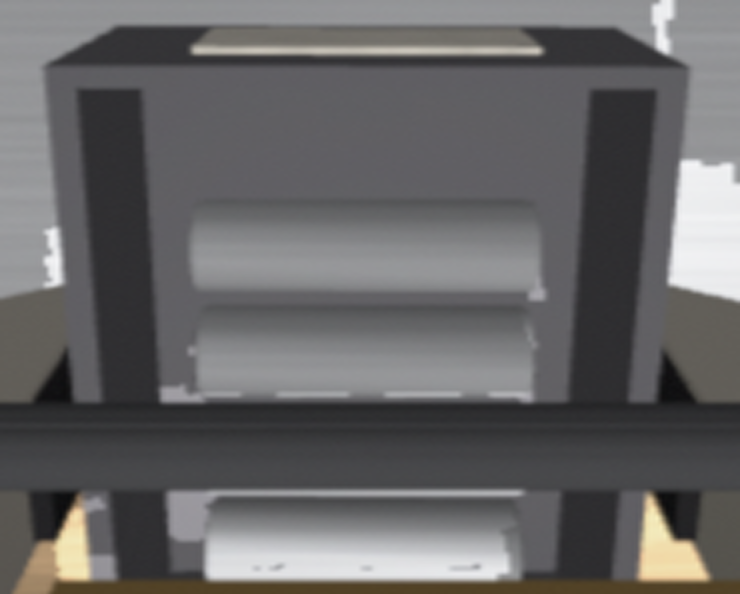

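Run:
```python
from h import *
for zt in (-33,-30,-36):
  print(zt,toolray((241.4,162.4),zt).round(1),toolray((401.4,162.4),zt).round(1),"bot-of-wall",toolray((230+120/4,140+28/2.9),-33+40).round(1),toolray((230+610/4,140+28/2.9),-33+40).round(1))
```

```text
-33 [-30.7 -56.6 -33. ] [ 30.2 -56.5 -33. ] bot-of-wall [-30.8 -55.8   7. ] [ 30.2 -55.7   7. ]
-30 [-31.5 -56.  -30. ] [ 30.9 -56.  -30. ] bot-of-wall [-30.8 -55.8   7. ] [ 30.2 -55.7   7. ]
-36 [-30.  -57.1 -36. ] [ 29.4 -57.  -36. ] bot-of-wall [-30.8 -55.8   7. ] [ 30.2 -55.7   7. ]
```

Run:
```python
import cv2
im=cv2.imread("pics/w1.png"); c=im[145:250,10:140]; cv2.imwrite("pics/w1b.png",cv2.resize(c,None,fx=5,fy=5,interpolation=cv2.INTER_CUBIC))
im=cv2.imread("pics/scene0.png"); c=im[205:250,340:400]; cv2.imwrite("pics/s0b.png",cv2.resize(c,None,fx=10,fy=10,interpolation=cv2.INTER_CUBIC))
```

```text
(no output)
```

View pics/w1b.png

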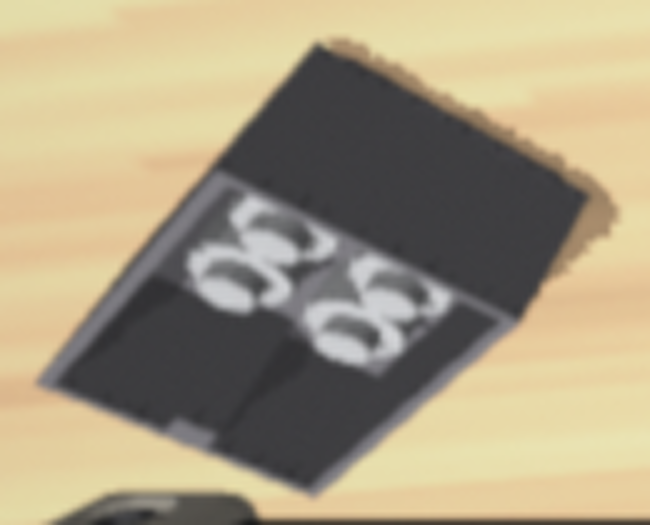

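View pics/s0b.png

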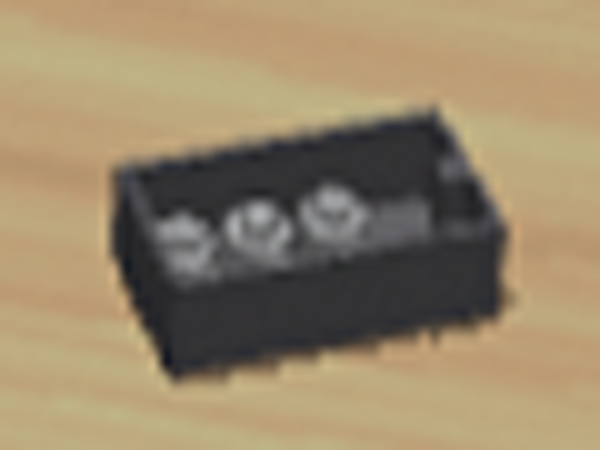

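Run:
```python
from h import *
import json
p=json.load(open("w1.json")); ps=camera_params("scene"); pt=camera_params("top")
# order: (+x,+y),(+x,-y),(-x,-y),(-x,+y)? base yaw 121: +y dir = (-.86,-.52)
L=np.array([[56,31],[56,-31],[-56,-31],[-56,31]])
sets={"w1":(p,[(10+u/5-.4,145+v/5-.4) for u,v in [(315,495),(38,385),(213,172),(520,320)]]),
"scene":(ps,[(340+u/10-.45,205+v/10-.45) for u,v in [(435,108),(505,230),(175,282),(117,172)]]),
"top":(pt,[(230+u/4-.4,165+v/4-.4) for u,v in [(80,208),(38,140),(155,70),(198,138)]])}
for k,(pp,c) in sets.items():
    W=np.array([ray(pp,q,46)[:2] for q in c])
    f=lambda v:((L@np.array([[np.cos(v[2]),np.sin(v[2])],[-np.sin(v[2]),np.cos(v[2])]])+v[:2])-W).ravel()
    r=least_squares(f,[529,187,2.11]); print(k,W.round(0).tolist(),r.x.round(3),np.rad2deg(r.x[2]),np.sqrt(np.mean(r.fun**2)).round(1))
```

```text
w1 [[481.0, 217.0], [531.0, 250.0], [589.0, 157.0], [538.0, 124.0]] [534.469 187.223   2.132] 122.12616857005595 1.1
scene [[478.0, 223.0], [532.0, 256.0], [586.0, 160.0], [539.0, 130.0]] [533.553 192.258   2.12 ] 121.45737002533903 1.7
top [[473.0, 216.0], [528.0, 251.0], [584.0, 159.0], [529.0, 124.0]] [528.687 187.38    2.12 ] 121.4501443036762 1.8
```

```bash
python3 -m jog '{"xyz":[[0,0.2,0.8],[0,0.4,0.8],[0,0.5,0.7],[0,0.5,0.5],[0,0.5,0.2],[0,0.5,0],[0,0.5,0],[0,0.5,0],[0,0.5,0],[0,0.5,0]],"angular":[[-0.134,-0.991,0],[-0.134,-0.991,0],[-0.134,-0.991,0],[-0.134,-0.991,0],[-0.12,-0.9,0],[0,0,1],[0,0,1],[0,0,1],[0,0,1],[0,0,1]]}' 1
python3 -m jog '{"xyz":[[0,0.5,0],[0,0.5,0],[0,0.5,0],[0,0.5,0],[0,0.5,0],[0,0.5,0],[0,0.5,0],[0,0.5,0],[0,0.5,0],[0,0.5,0]],"angular":[[0,0,1],[0,0,1],[0,0,1],[0,0,1],[0,0,1],[0,0,1],[0,0,1],[0,0,1],[0,0,1],[0,0,1]]}' 1
```

```text
time: 6.6
tool_pos: [559.7, 6.5, 204.0]
tcp_rot: [3.12, 0.007, -1.164]
contact_force: [0.8, 0.2, -4.0]
grip_width: 61.9
time: 7.6
tool_pos: [545.1, 110.2, 189.6]
tcp_rot: [3.101, 0.036, -0.073]
contact_force: [-0.9, -0.0, -3.6]
grip_width: 62.0
```

```bash
python3 -m jog '{"xyz":[[0.3,0,0.2],[0.3,0,0.2],[0.3,0,0.2],[0.3,0,0.2],[0.3,0,0.2],[0.3,0,0.2],[0,0,0.1],[0,0,0]],"angular":[[0,0,0.95],[0,0,0.95],[0,0,0.95],[0,0,0.95],[0,0,0.95],[0,0,0.95],[0,0,0],[0,0,0]]}' 1
cat >> h.py <<'E'
def turn(yaw,o=None):
    o=o or bot.get_obs(); T=Ro.from_euler('xyz',o['tcp_rot']); D=Ro.from_euler('xyz',[np.pi,0,yaw])
    return ((D*T.inv()).as_rotvec()/np.deg2rad(6)).round(2)
E
python3 -c "
from h import *
print(turn(.55))"
```

```text
time: 8.4
tool_pos: [571.0, 111.1, 204.8]
tcp_rot: [3.108, 0.064, 0.551]
contact_force: [0.5, 0.5, -4.9]
grip_width: 61.8
[ 0.59 -0.35 -0.02]
```

```bash
python3 -m jog '{"xyz":[[0.2,0,0.1],[0.1,0,0.1],[0,0,0]],"angular":[[0.3,-0.18,0],[0.3,-0.18,0],[0,0,0]]}' 1
python3 - <<'E'
from h import *
import json
print(turn(.55))
p,im=snap("wrist","w4.png");json.dump({k:np.array(v).tolist() for k,v in p.items()},open("w4.json","w"))
E
```

```text
time: 8.7
tool_pos: [575.7, 111.1, 207.3]
tcp_rot: [-3.137, -0.003, 0.547]
contact_force: [-0.5, 0.2, -3.7]
grip_width: 61.5
[-0.05 -0.    0.02]
```

View pics/w4.png

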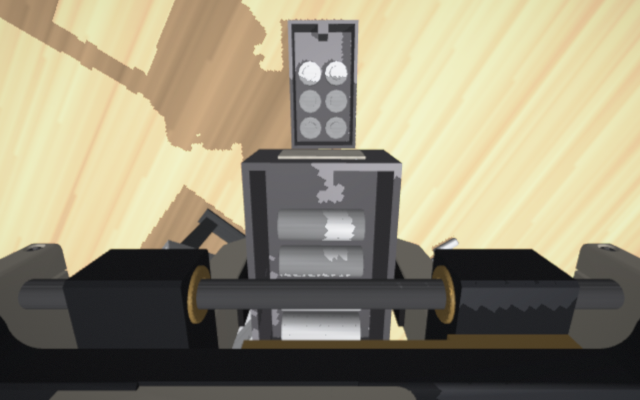

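The base tray is at (323,85) in the wrist view, its rib at the top (323,28) on the far end, so the tray's orientation is correct. Next I'll refine the corners.

Run:
```python
import cv2
im=cv2.imread("pics/w4.png"); c=im[10:160,270:380]; cv2.imwrite("pics/w4z.png",cv2.resize(c,None,fx=4,fy=4,interpolation=cv2.INTER_CUBIC))
```

```text
(no output)
```

View pics/w4z.png

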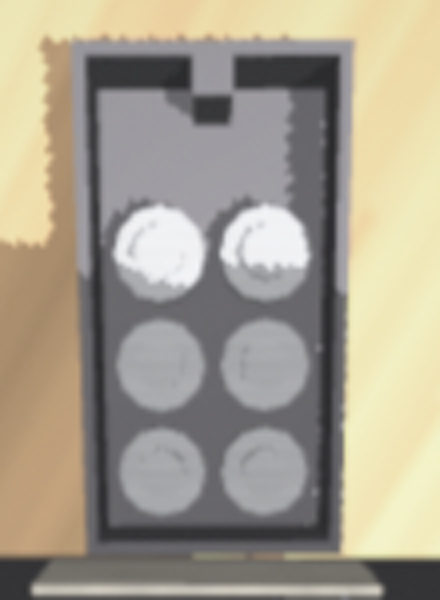

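```bash
cat >> h.py <<'E'
L=np.array([[56,31],[56,-31],[-56,-31],[-56,31]])
def fit(W,x0=(530,187,2.12),L=L):
    f=lambda v:((L@np.array([[np.cos(v[2]),np.sin(v[2])],[-np.sin(v[2]),np.cos(v[2])]])+v[:2])-W).ravel()
    r=least_squares(f,x0); return r.x.round(3),np.sqrt(np.mean(r.fun**2)).round(2)
E
python3 - <<'E'
from h import *
import json
p=json.load(open("w4.json"))
W=np.array([ray(p,(270+u/4-.4,10+v/4-.4),46)[:2] for u,v in [(71,41),(353,41),(341,551),(88,551)]])
print(W.round(1).tolist(),fit(W)); x=fit(W)[0]; o=bot.get_obs()
print(np.linalg.norm(W[0]-W[1]),np.linalg.norm(W[0]-W[3]),o['tool_pos'],((np.r_[x[:2],100]-o['tool_pos'])/20).round(2), turn(x[2]-np.pi/2))
E
```

```text
[[476.8, 220.8], [529.1, 252.7], [586.9, 158.7], [534.9, 127.0]] (array([531.908, 189.79 ,   2.122]), np.float64(0.69))
61.2456635260325 110.3042769519148 [575.65105086 111.14927341 207.11417762] [-2.19  3.93 -5.36] [-0.05 -0.01  0.03]
```

```bash
python3 -m jog '{"xyz":[[-0.44,0.8,-0.8],[-0.44,0.8,-0.9],[-0.44,0.8,-0.9],[-0.44,0.8,-0.9],[-0.44,0.7,-0.9],[0,0,-0.8],[0,0,0]],"angular":[[0,0,0],[0,0,0],[0,0,0],[0,0,0],[0,0,0],[0,0,0],[0,0,0]]}' 1
python3 - <<'E'
from h import *
o=bot.get_obs();print(((np.r_[531.9,189.8,80]-o['tool_pos'])/20).round(2),turn(.551))
E
```

```text
time: 9.45
tool_pos: [529.2, 190.7, 100.2]
tcp_rot: [-3.139, -0.002, 0.54]
contact_force: [-0.0, -0.4, -3.7]
grip_width: 61.9
[ 0.14 -0.05 -1.01] [-0.03  0.    0.11]
```

```bash
python3 -m jog '{"xyz":[[0.14,-0.05,-0.5],[0,0,-0.45],[0,0,-0.3],[0,0,0],[0,0,0]],"angular":[[-0.03,0,0.11],[0,0,0],[0,0,0],[0,0,0],[0,0,0]]}' 1
python3 - <<'E'
from h import *
for i in range(1):
  o=bot.get_obs();print(((np.r_[531.9,189.8,53.5]-o['tool_pos'])/20).round(2),turn(.551),o['contact_force'])
snap("scene","s5.png");snap("wrist","w5.png")
im=cv2.imread("pics/s5.png"); c=im[170:260,320:440]; cv2.imwrite("pics/s5z.png",cv2.resize(c,None,fx=6,fy=6,interpolation=cv2.INTER_CUBIC))
E
```

```text
time: 9.95
tool_pos: [534.2, 188.9, 75.1]
tcp_rot: [3.14, -0.003, 0.55]
contact_force: [-0.2, -0.5, -3.6]
grip_width: 61.8
[-0.11  0.04 -1.08] [-0.    0.03  0.01] [-0.19300856 -0.5154819  -3.56578171]
```

View pics/s5z.png

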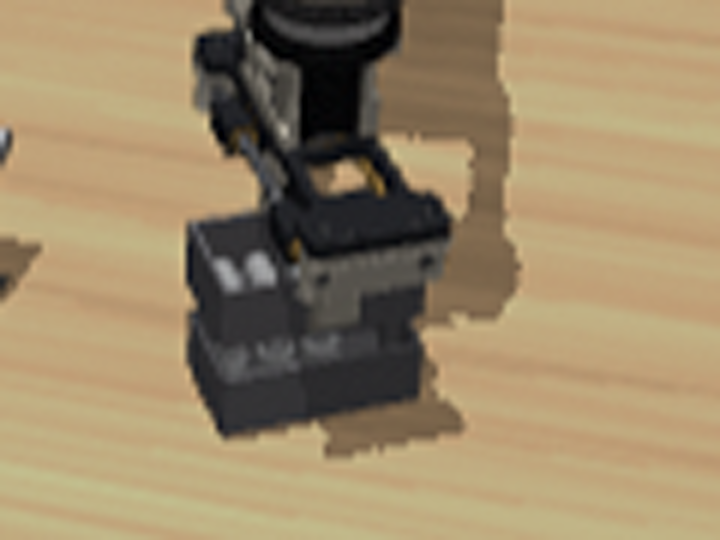

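View pics/w5.png

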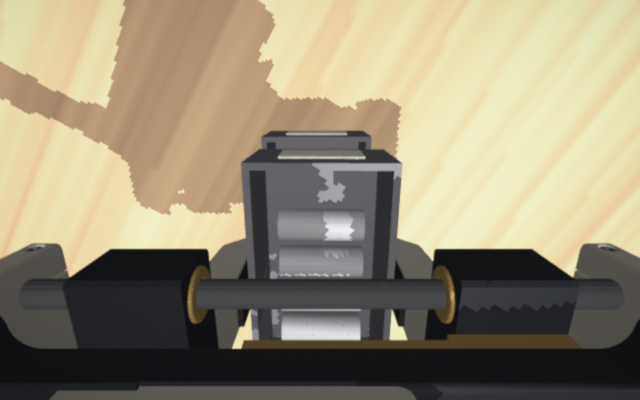

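Run:
```python
import cv2
im=cv2.imread("pics/w5.png"); c=im[120:180,230:415]; cv2.imwrite("pics/w5z.png",cv2.resize(c,None,fx=4,fy=8,interpolation=cv2.INTER_CUBIC))
```

```text
(no output)
```

View pics/w5z.png

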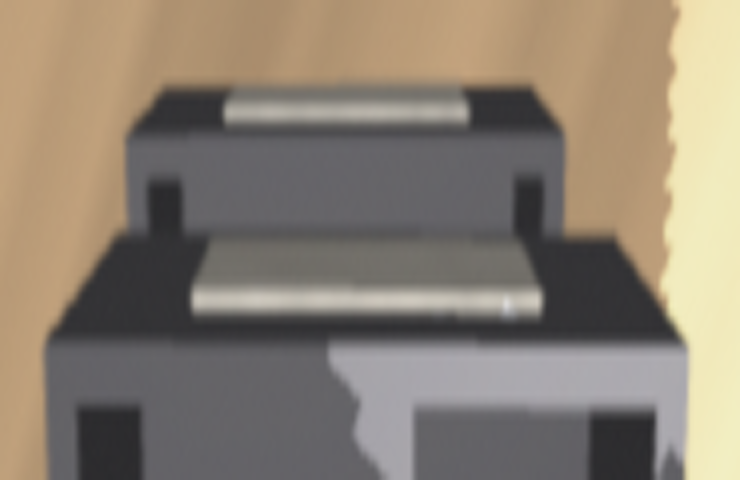

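Run:
```python
from h import *
f=lambda u,v:(230+u/4-.4,120+v/8-.45)
for zt in (29,26,33):
  print(zt,[toolray(f(*q),zt).round(1).tolist() for q in [(127,135),(563,135)]], "bottom",[toolray(f(*q),zt+46).round(1).tolist() for q in [(165,88),(532,88)]])
for zt in (-33,-31): print(zt,[toolray(f(*q),zt).round(1).tolist() for q in [(47,338),(687,340)]],"bottom",[toolray(f(*q),zt+40).round(1).tolist() for q in [(118,238),(615,238)]])
```

```text
29 [[-32.0, -58.0, 29.0], [28.6, -57.9, 29.0]] bottom [[-33.5, -57.3, 75.0], [29.9, -57.2, 75.0]]
26 [[-31.5, -58.3, 26.0], [28.2, -58.2, 26.0]] bottom [[-33.0, -57.6, 72.0], [29.6, -57.5, 72.0]]
33 [[-32.8, -57.6, 33.0], [29.2, -57.5, 33.0]] bottom [[-34.1, -57.0, 79.0], [30.4, -56.9, 79.0]]
-33 [[-29.1, -54.8, -33.0], [31.5, -54.7, -33.0]] bottom [[-29.6, -53.9, 7.0], [32.0, -53.9, 7.0]]
-31 [[-29.5, -54.5, -31.0], [32.0, -54.3, -31.0]] bottom [[-29.9, -53.7, 9.0], [32.4, -53.6, 9.0]]
```

```bash
python3 -m jog '{"xyz":[[-0.18,0.06,-0.3],[0,0,-0.1]],"angular":[[0,0,0],[0,0,0]]}' 1
python3 - <<'E'
from h import *
print(turn(.551))
snap("wrist","w6.png")
im=cv2.imread("pics/w6.png"); c=im[120:180,230:415]; cv2.imwrite("pics/w6z.png",cv2.resize(c,None,fx=4,fy=8,interpolation=cv2.INTER_CUBIC))
E
```

```text
time: 10.25
tool_pos: [530.7, 190.3, 67.6]
tcp_rot: [3.139, -0.005, 0.55]
contact_force: [0.4, -0.1, -4.3]
grip_width: 61.9
[-0.    0.05  0.01]
```

View pics/w6z.png

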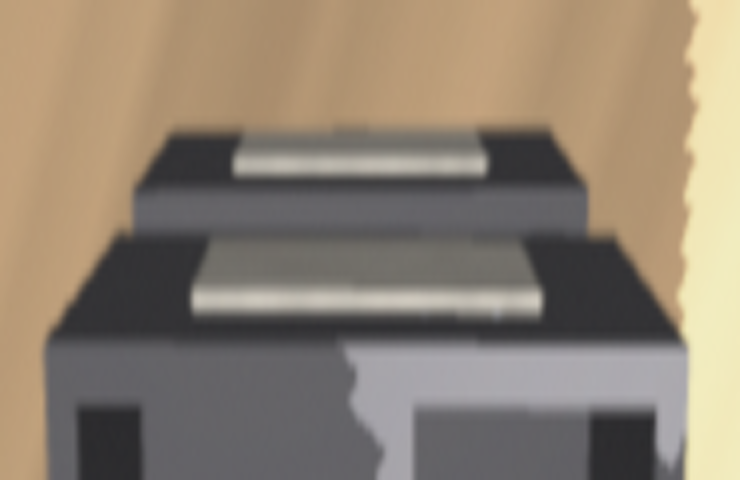

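Run:
```python
from h import *
f=lambda u,v:(230+u/4-.4,120+v/8-.45)
c=lambda zt,a,b:((toolray(f(*a),zt)+toolray(f(*b),zt))/2).round(2)
w=lambda zt,a,b:np.linalg.norm(toolray(f(*a),zt)-toolray(f(*b),zt)).round(1)
for zt in (21.6,25): print("base",c(zt,(135,187),(587,187)),w(zt,(135,187),(587,187)),c(zt+46,(170,131),(551,131)))
print("tray",c(-31,(47,338),(687,340)),c(9,(118,238),(615,238)))
o=bot.get_obs();print(o['tool_pos'])
```

```text
base [  0.53 -55.27  21.6 ] 60.7 [  0.32 -54.36  67.6 ]
base [  0.52 -54.86  25.  ] 61.9 [  0.31 -54.02  71.  ]
tray [  1.24 -54.39 -31.  ] [  1.24 -53.62   9.  ]
[531.1523457  190.2886601   67.62868583]
```

```bash
python3 -m jog '{"xyz":[[-0.05,0,-0.2],[0,0,-0.15],[0,0,-0.12]],"angular":[[0,0.05,0],[0,0,0],[0,0,0]]}' 1; python3 -m jog '{"xyz":[[0,0,-0.12],[0,0,-0.1]],"angular":[[0,0,0],[0,0,0]]}' 1
```

```text
time: 10.6
tool_pos: [530.3, 190.5, 57.9]
tcp_rot: [3.142, -0.002, 0.55]
contact_force: [0.3, -0.4, -3.0]
grip_width: 61.8
time: 10.8
tool_pos: [530.3, 190.4, 52.9]
tcp_rot: [3.142, -0.001, 0.55]
contact_force: [0.4, 0.5, -3.8]
grip_width: 61.7
```

```bash
python3 -m jog '{"xyz":[[0,0,-0.08],[0,0,0]],"angular":[[0,0,0],[0,0,0]]}' 1; python3 -m jog '{"xyz":[[0,0,-0.08],[0,0,0]],"angular":[[0,0,0],[0,0,0]]}' 1;  python3 - <<'E'
from h import *
snap("wrist","w7.png")
im=cv2.imread("pics/w7.png"); c=im[120:180,230:415]; cv2.imwrite("pics/w7z.png",cv2.resize(c,None,fx=4,fy=8,interpolation=cv2.INTER_CUBIC))
E
```

```text
time: 11.0
tool_pos: [530.6, 190.4, 52.9]
tcp_rot: [3.141, -0.002, 0.55]
contact_force: [-0.3, -0.1, -3.8]
grip_width: 61.6
time: 11.2
tool_pos: [530.9, 190.4, 52.7]
tcp_rot: [3.141, -0.003, 0.55]
contact_force: [1.1, 0.2, -3.9]
grip_width: 61.5
```

View pics/w7z.png

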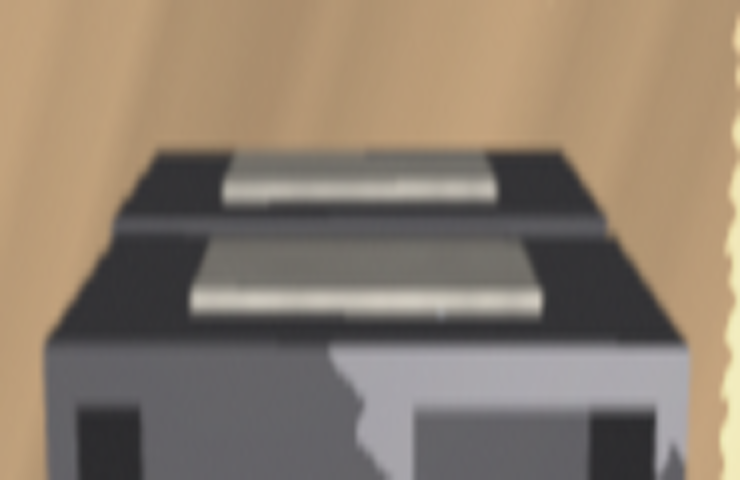

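```bash
python3 -m jog '{"xyz":[[-0.08,0.04,-0.05],[0,0,-0.12]],"angular":[[0,0,0],[0,0,0]]}' 1; python3 -m jog '{"xyz":[[0,0,-0.14],[0,0,-0.1]],"angular":[[0,0,0],[0,0,0]]}' 1;  python3 - <<'E'
from h import *
snap("wrist","w8.png")
im=cv2.imread("pics/w8.png"); c=im[120:180,230:415]; cv2.imwrite("pics/w8z.png",cv2.resize(c,None,fx=4,fy=8,interpolation=cv2.INTER_CUBIC))
E
```

```text
time: 11.45
tool_pos: [531.2, 190.5, 52.3]
tcp_rot: [3.138, -0.007, 0.55]
contact_force: [-12.0, -0.5, 33.3]
grip_width: 61.9
time: 11.65
tool_pos: [531.1, 190.5, 52.5]
tcp_rot: [3.137, -0.008, 0.551]
contact_force: [-3.8, -1.4, 12.2]
grip_width: 61.8
```

View pics/w8z.png

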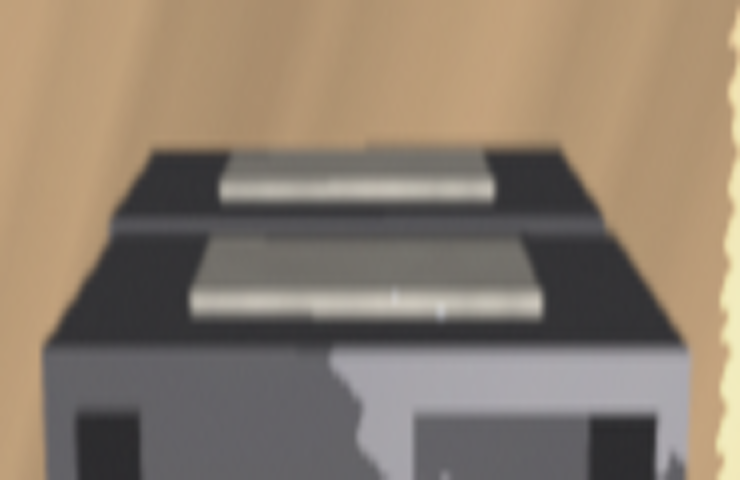

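Run:
```python
from h import *
print(bot.get_obs()['contact_force'])
snap("scene","s9.png")
im=cv2.imread("pics/s9.png"); c=im[195:250,340:400]; cv2.imwrite("pics/s9z.png",cv2.resize(c,None,fx=10,fy=10,interpolation=cv2.INTER_CUBIC))
```

```text
[-5.51619379 -2.45004183 17.93768366]
```

View pics/s9z.png

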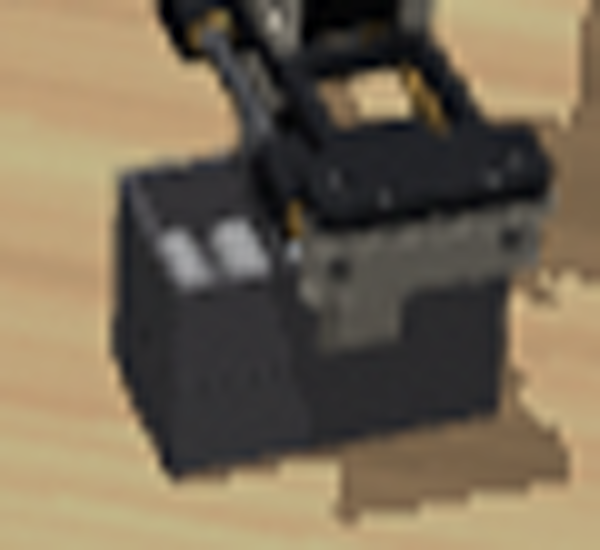

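```bash
python3 -m jog '{"xyz":[[0,0,0.03],[0,0,0],[0,0,0],[0,0,0],[0,0,0]],"angular":[[0,0,0],[0,0,0],[0,0,0],[0,0,0],[0,0,0]]}' -1;  python3 - <<'E'
from h import *
snap("wrist","w9.png")
im=cv2.imread("pics/w9.png"); c=im[120:345,230:415]; cv2.imwrite("pics/w9z.png",cv2.resize(c,None,fx=4,fy=2.6,interpolation=cv2.INTER_CUBIC))
E
```

```text
time: 12.25
tool_pos: [532.2, 191.0, 53.6]
tcp_rot: [3.136, -0.011, 0.551]
contact_force: [0.1, -0.3, 0.6]
grip_width: 91.3
```

View pics/w9z.png

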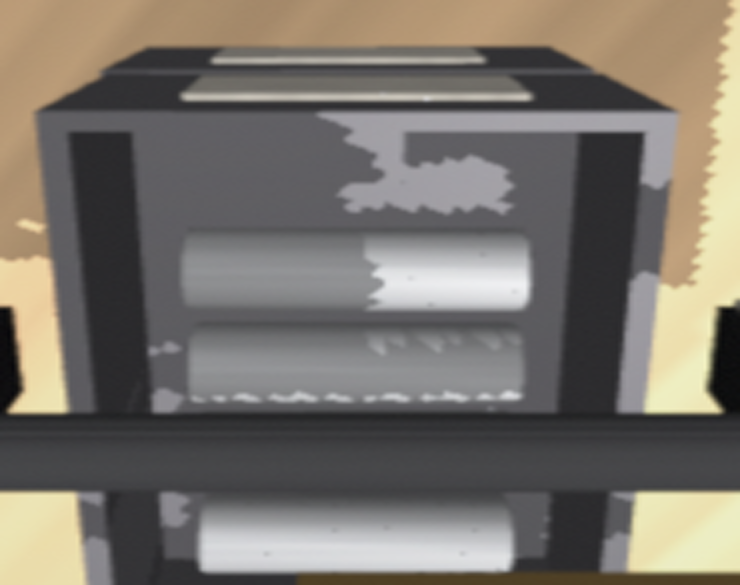

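```bash
python3 -m jog '{"xyz":[[0,0,0.5],[0,0,0.8],[0,0,1],[0,0,1],[0,0,1],[0.2,-0.5,1],[0.3,-0.7,1],[0.4,-0.8,0.8],[0.4,-0.8,0.4],[0.4,-0.8,0]],"angular":[[0,0,0],[0,0,0],[0,0,0],[0,0,0],[0,0,0],[0,0,0],[0,0,0],[0,0,0],[0,0,0],[0,0,0]]}' -1;  python3 - <<'E'
from h import *
import json
p,im=snap("wrist","w10.png");json.dump({k:np.array(v).tolist() for k,v in p.items()},open("w10.json","w"))
o=bot.get_obs();print(o['tool_pos'],o['tcp_rot'])
E
```

```text
time: 13.3
tool_pos: [565.2, 118.5, 215.7]
tcp_rot: [3.135, -0.013, 0.555]
contact_force: [-0.3, -0.1, 0.6]
grip_width: 91.9
[566.32066617 116.0524361  215.32437669] [ 3.13321642 -0.01261664  0.55318075]
```

View pics/w10.png

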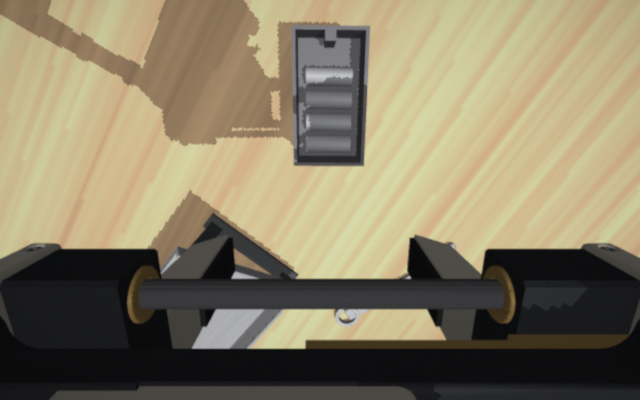

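Run:
```python
from h import *
import json
im=cv2.imread("pics/w10.png"); c=im[15:175,280:385]; cv2.imwrite("pics/w10z.png",cv2.resize(c,None,fx=3.5,fy=3.5,interpolation=cv2.INTER_CUBIC))
```

```text
(no output)
```

View pics/w10z.png

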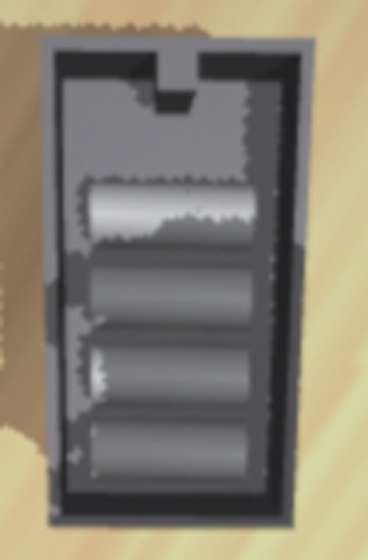

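```bash
python3 - <<'E'
from h import *
import json
p=json.load(open("w10.json"))
for z in (86,82):
  W=np.array([ray(p,(280+u/3.5-.36,15+v/3.5-.36),z)[:2] for u,v in [(41,38),(315,38),(294,526),(49,526)]])
  print(z,W.round(1).tolist(),fit(W))
E
python3 -m jog '{"xyz":[[0,-0.8,0.2],[0,-0.8,0.2],[0,-0.8,0],[0,-0.8,0],[0,-0.8,0],[0,-0.9,0],[0,-1,0],[0,-1,0],[0,-1,0],[0,-1,0]],"angular":[[0,0,1],[0,0,1],[0,0,1],[0,0,1],[0,0,1],[0,0,1],[0,0,1],[0,0,1],[0,0,0.4],[0,0,0]]}' -1
```

```text
86 [[478.2, 220.5], [530.2, 252.9], [588.0, 158.5], [535.5, 126.2]] (array([532.952, 189.544,   2.12 ]), np.float64(0.59))
82 [[477.6, 221.1], [530.3, 253.8], [588.9, 158.2], [535.6, 125.4]] (array([533.088, 189.619,   2.12 ]), np.float64(0.18))
time: 14.35
tool_pos: [564.2, -64.6, 228.4]
tcp_rot: [3.133, -0.015, 1.473]
contact_force: [0.5, 0.5, 0.7]
grip_width: 91.7
```

```bash
python3 -m jog '{"xyz":[[0.1,-0.9,0],[0.1,-0.9,0],[0.1,-0.9,-0.3],[0.1,-0.9,-0.3],[0.1,-0.9,-0.3],[0,-0.9,-0.3],[0,-0.9,-0.5],[0,-0.9,-0.5],[0,-0.9,-0.5],[0,0,0]],"angular":[[0.134,0.991,0],[0.134,0.991,0],[0.134,0.991,0],[0.134,0.991,0],[0.134,0.991,-0.2],[0,0,-0.2],[0,0,0],[0,0,0],[0,0,0],[0,0,0]]}' -1
python3 - <<'E'
from h import *
import json
o=bot.get_obs(); T=Ro.from_euler('xyz',o['tcp_rot']); d=o['tool_pos']-P0; print([round(d@a,1) for a in (ex,ey,n)])
D=Ro.from_matrix(np.c_[ey,np.cross(-n,ey),-n]);print(((D*T.inv()).as_rotvec()/np.deg2rad(6)).round(2))
p,im=snap("wrist","w11.png");json.dump({k:np.array(v).tolist() for k,v in p.items()},open("w11.json","w"))
E
```

```text
time: 15.35
tool_pos: [571.0, -234.8, 175.9]
tcp_rot: [-2.615, -0.029, 1.414]
contact_force: [0.3, -0.6, 0.3]
grip_width: 91.9
[np.float64(-6.2), np.float64(-67.5), np.float64(118.7)]
[-0.28  0.02  0.21]
```

View pics/w11.png

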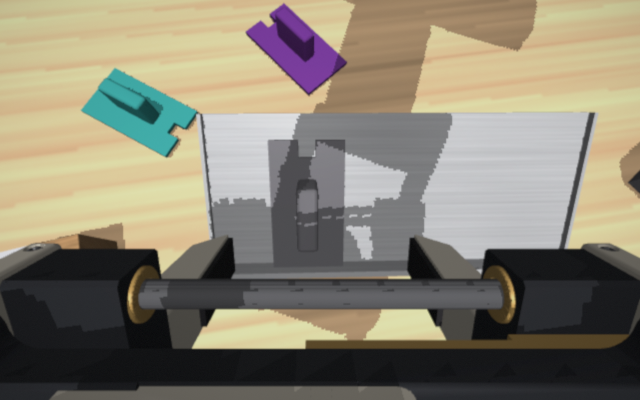

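Run:
```python
from h import *
im=cv2.imread("pics/w11.png"); c=im[125:280,255:360]; cv2.imwrite("pics/w11z.png",cv2.resize(c,None,fx=3.5,fy=3.5,interpolation=cv2.INTER_CUBIC))
```

```text
(no output)
```

View pics/w11z.png

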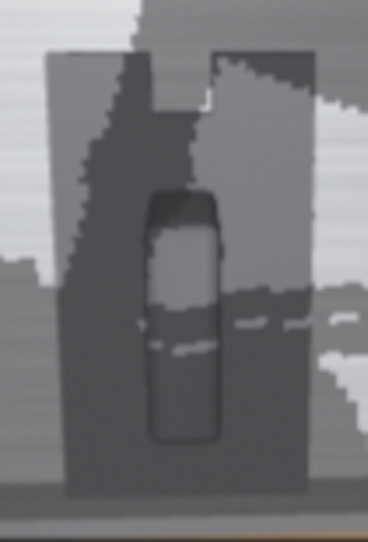

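Run:
```python
from h import *
import json
p=json.load(open("w11.json")); a=lambda u,v:(255+u/3.5-.36,125+v/3.5-.36)
print("plate");[print(bed(p,a(*q),11).round(1)) for q in [(46,52),(315,52),(309,494),(67,496)]]
print("bar");[print(bed(p,a(*q),48).round(1)) for q in [(148,225),(218,225),(218,441),(150,441)]]
c=np.mean([bed(p,a(*q),11) for q in [(46,52),(315,52),(309,494),(67,496)]],0); print(c)
o=bot.get_obs();X=P0+ex*(c[0])+ey*c[1]+n*84; print(((X-o['tool_pos'])/20).round(2),o['tool_pos'])
```

```text
plate
[ -52.9 -105. ]
[-52.3 -43.9]
[ 59.7 -43.7]
[  58.8 -105.4]
bar
[-21.7 -81.5]
[-21.5 -67.2]
[ 26.8 -67.7]
[ 26.5 -82.4]
[  3.34054901 -74.47871864]
[-0.52 -0.34 -1.8 ] [ 571.41599577 -233.62000555  177.0474283 ]
```

```bash
python3 -m jog '{"xyz":[[-0.25,-0.18,-0.8],[-0.25,-0.17,-0.8],[0,0,0]],"angular":[[-0.28,0.02,0.21],[0,0,0],[0,0,0]]}' -1
python3 - <<'E'
from h import *
o=bot.get_obs(); T=Ro.from_euler('xyz',o['tcp_rot']); d=o['tool_pos']-P0; print([round(d@a,1) for a in (ex,ey,n)])
D=Ro.from_matrix(np.c_[ey,np.cross(-n,ey),-n]);print(((D*T.inv()).as_rotvec()/np.deg2rad(6)).round(2))
X=P0+ex*3-ey*74.6+n*16;print(((X-o['tool_pos'])/20).round(2))
E
```

```text
time: 15.7
tool_pos: [562.0, -239.4, 148.4]
tcp_rot: [-2.626, 0.002, 1.439]
contact_force: [-0.7, -0.8, -0.4]
grip_width: 91.8
[np.float64(0.5), np.float64(-73.3), np.float64(90.8)]
[ 0.02  0.07 -0.03]
[-1.75  0.17 -3.3 ]
```

```bash
python3 -m jog '{"xyz":[[-0.36,0.05,-0.68],[-0.36,0.04,-0.68],[-0.36,0.04,-0.68],[-0.36,0.03,-0.68],[0,0,0]],"angular":[[0,0.07,0],[0,0,0],[0,0,0],[0,0,0],[0,0,0]]}' -1
python3 - <<'E'
from h import *
o=bot.get_obs(); T=Ro.from_euler('xyz',o['tcp_rot']); d=o['tool_pos']-P0; print([round(d@a,1) for a in (ex,ey,n)])
D=Ro.from_matrix(np.c_[ey,np.cross(-n,ey),-n]);print(((D*T.inv()).as_rotvec()/np.deg2rad(6)).round(2))
X=P0+ex*3-ey*74.6+n*16;print(((X-o['tool_pos'])/20).round(2))
E
```

```text
time: 16.2
tool_pos: [536.2, -232.8, 101.3]
tcp_rot: [-2.631, 0.005, 1.443]
contact_force: [0.1, -0.0, 0.2]
grip_width: 91.7
[np.float64(1.1), np.float64(-70.3), np.float64(36.7)]
[ 0.06  0.12 -0.07]
[-0.46 -0.16 -0.95]
```

```bash
python3 -m jog '{"xyz":[[-0.23,-0.1,-0.45],[-0.2,-0.05,-0.3],[-0.03,-0.01,-0.15],[0,0,0]],"angular":[[0.06,0.12,-0.07],[0,0,0],[0,0,0],[0,0,0]]}' -1
python3 - <<'E'
from h import *
o=bot.get_obs(); T=Ro.from_euler('xyz',o['tcp_rot']); d=o['tool_pos']-P0; print([round(d@a,1) for a in (ex,ey,n)])
D=Ro.from_matrix(np.c_[ey,np.cross(-n,ey),-n]);print(((D*T.inv()).as_rotvec()/np.deg2rad(6)).round(2))
X=P0+ex*3-ey*74.6+n*16;print(((X-o['tool_pos'])/20).round(2))
snap("wrist","w12.png")
E
```

```text
time: 16.6
tool_pos: [528.9, -236.1, 85.8]
tcp_rot: [-2.623, 0.001, 1.437]
contact_force: [-0.7, 0.6, -1.0]
grip_width: 91.9
[np.float64(2.9), np.float64(-74.5), np.float64(19.9)]
[ 0.02  0.05 -0.  ]
[-0.09  0.01 -0.17]
```

View pics/w12.png

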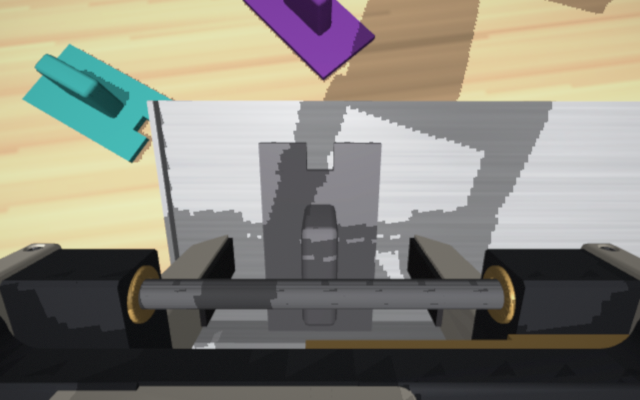

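```bash
python3 -m jog '{"xyz":[[-0.1,0.01,-0.17],[0,0,0]],"angular":[[0,0.05,0],[0,0,0]]}' -1
python3 -m jog '{"xyz":[[0,0,0],[0,0,0],[0,0,0],[0,0,0],[0,0,0],[0,0,0],[0,0,0],[0,0,0],[0,0,0],[0,0,0]],"angular":[[0,0,0],[0,0,0],[0,0,0],[0,0,0],[0,0,0],[0,0,0],[0,0,0],[0,0,0],[0,0,0],[0,0,0]]}' 1
```

```text
time: 16.85
tool_pos: [527.2, -236.0, 82.7]
tcp_rot: [-2.619, 0.003, 1.437]
contact_force: [-0.1, 0.2, -0.6]
grip_width: 91.7
time: 17.85
tool_pos: [527.6, -236.1, 83.1]
tcp_rot: [-2.62, 0.003, 1.437]
contact_force: [0.2, -3.4, 1.4]
grip_width: 16.3
```

Gripped at 16.3. Lift along the normal.

```bash
python3 -m jog '{"xyz":[[0.05,0,0.3],[0.1,-0.02,0.4],[0.25,-0.04,0.6],[0.3,-0.05,0.8],[0.3,0,0.9],[0.3,0,0.9],[0,0,0]],"angular":[[0,0,0],[0,0,0],[0,0,0],[0,0,0],[0,0,0],[0,0,0],[0,0,0]]}' 1
python3 -m jog '{"xyz":[[0,0.2,0.8],[0,0.4,0.8],[0,0.5,0.7],[0,0.6,0.5],[0,0.8,0.2],[0,0.9,0],[0,0.9,0],[0,0.9,0],[0,0.9,0],[0,0.9,0]],"angular":[[-0.134,-0.991,0],[-0.134,-0.991,0],[-0.134,-0.991,0],[-0.134,-0.991,0],[-0.13,-0.97,0],[0,0,-1],[0,0,-1],[0,0,-1],[0,0,-1],[0,0,-1]]}' 1
python3 -c "
from h import *
print(turn(2.12-np.pi/2))
o=bot.get_obs();print(((np.r_[580,113,270]-o['tool_pos'])/20).round(2))
snap('wrist','w13.png')"
```

```text
time: 18.55
tool_pos: [554.8, -238.2, 166.1]
tcp_rot: [-2.62, 0.002, 1.437]
contact_force: [0.5, 0.8, -2.6]
grip_width: 15.7
time: 19.55
tool_pos: [547.4, -93.7, 217.2]
tcp_rot: [3.137, -0.001, 0.888]
contact_force: [0.6, -0.7, -2.2]
grip_width: 16.1
[ 0.03  0.04 -3.24]
[ 1.63 10.34  2.64]
```

View pics/w13.png

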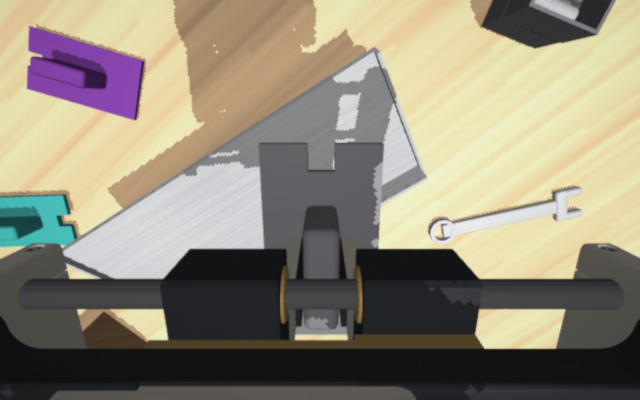

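```bash
python3 -m jog '{"xyz":[[0.15,0.9,0.2],[0.15,0.9,0.2],[0.15,1,0.1],[0.2,1,0],[0.2,1,0],[0.2,1,0],[0.2,1,0],[0.2,1,0],[0.2,1,0],[0,1,0]],"angular":[[0,0,-1],[0,0,-1],[0,0,-1],[0,0,-0.24],[0,0,0],[0,0,0],[0,0,0],[0,0,0],[0,0,0],[0,0,0]]}' 1
python3 -m jog '{"xyz":[[0,0,0],[0,0,0]],"angular":[[0,0,0],[0,0,0]]}' 1
python3 -c "
from h import *
print(turn(2.12-np.pi/2))
o=bot.get_obs();print(((np.r_[580,113,230]-o['tool_pos'])/20).round(2))
snap('wrist','w14.png')"
```

```text
time: 20.6
tool_pos: [574.5, 109.5, 220.8]
tcp_rot: [-3.138, 0.01, 0.535]
contact_force: [0.8, -0.2, -2.1]
grip_width: 15.5
time: 20.8
tool_pos: [573.4, 111.2, 219.4]
tcp_rot: [-3.136, 0.012, 0.539]
contact_force: [-0.3, -0.6, -0.4]
grip_width: 15.9
[ 0.02 -0.13  0.1 ]
[0.33 0.09 0.53]
```

View pics/w14.png

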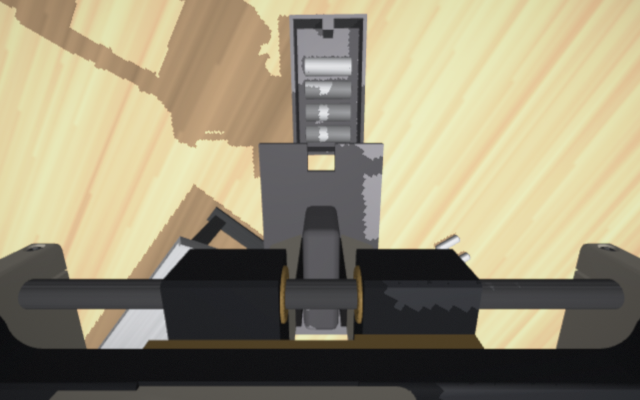

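```bash
python3 -m jog '{"xyz":[[-0.4,0.78,-0.4],[-0.4,0.78,-0.6],[-0.4,0.78,-0.8],[-0.4,0.78,-0.9],[-0.4,0.78,-0.9],[0,0,-0.4],[0,0,0]],"angular":[[0.02,-0.13,0.1],[0,0,0],[0,0,0],[0,0,0],[0,0,0],[0,0,0],[0,0,0]]}' 1
python3 -c "
from h import *
print(turn(2.12-np.pi/2))
o=bot.get_obs();print(((np.r_[533,189.6,120]-o['tool_pos'])/20).round(2))
snap('wrist','w15.png')
im=cv2.imread('pics/w15.png'); c=im[105:205,240:400]; cv2.imwrite('pics/w15z.png',cv2.resize(c,None,fx=5,fy=6,interpolation=cv2.INTER_CUBIC))
"
```

```text
time: 21.55
tool_pos: [532.7, 183.1, 137.1]
tcp_rot: [3.139, -0.001, 0.543]
contact_force: [-0.7, -0.4, -1.2]
grip_width: 15.7
[0.02 0.02 0.06]
[ 0.02  0.33 -0.85]
```

View pics/w15z.png

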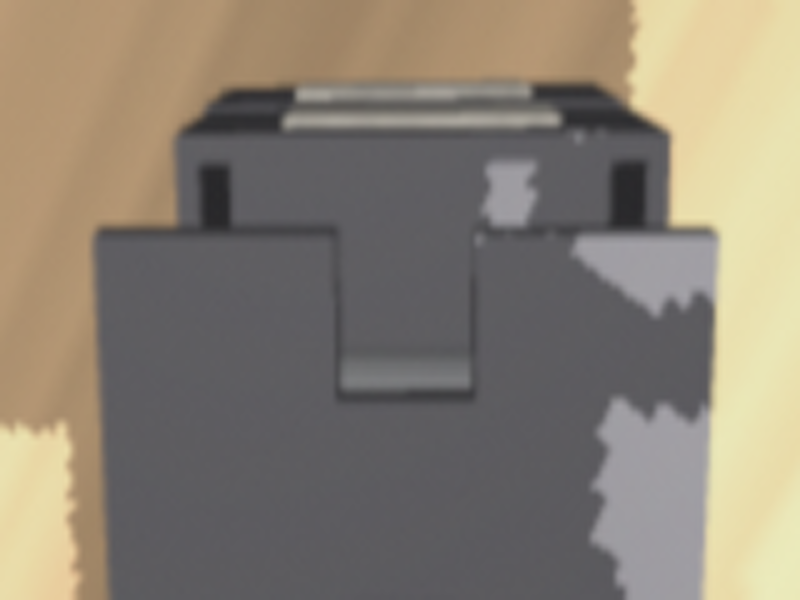

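```bash
cat >> h.py <<'E'
def rel(lid,rim,zl=6,zr=None):
    "lid plate-top corners & rim corners (wrist px): shift of tool (tool x,y) and world to align"
    o=bot.get_obs(); 
    A=[toolray(q,zl) for q in lid]; wl=np.linalg.norm(A[0]-A[1])
    for z in ([zr] if zr is not None else np.array([-3,0,3])+o['tool_pos'][2]-86):
        B=[toolray(q,z) for q in rim]
        d=((B[0]+B[1])/2-(A[0]+A[1])/2)[:2]; T=Ro.from_euler('xyz',o['tcp_rot']).as_matrix()
        print("z",round(z,1),"w lid/rim",wl.round(1),np.linalg.norm(B[0]-B[1]).round(1),"tool d",d.round(2),"world rows",((T[:,0]*d[0]+T[:,1]*d[1])/20).round(3))
E
python3 - <<'E'
from h import *
f=lambda u,v:(240+u/5-.4,105+v/6-.42)
for zl in (4,6,8): rel([f(95,231),f(718,231)],[f(179,133),f(668,133)],zl)
print(toolray(f(95,231),6),toolray(f(718,231),6))
E
```

```text
z 48.6 w lid/rim 60.3 59.7 tool d [ 2.1  -4.46] world rows [-0.025  0.245 -0.001]
z 51.6 w lid/rim 60.3 60.6 tool d [ 2.13 -4.24] world rows [-0.018  0.237 -0.   ]
z 54.6 w lid/rim 60.3 61.4 tool d [ 2.17 -4.02] world rows [-0.011  0.228 -0.   ]
z 48.6 w lid/rim 61.1 59.7 tool d [ 2.1  -4.71] world rows [-0.031  0.256 -0.001]
z 51.6 w lid/rim 61.1 60.6 tool d [ 2.13 -4.49] world rows [-0.024  0.247 -0.001]
z 54.6 w lid/rim 61.1 61.4 tool d [ 2.16 -4.27] world rows [-0.017  0.239 -0.   ]
z 48.6 w lid/rim 61.8 59.7 tool d [ 2.1  -4.95] world rows [-0.038  0.266 -0.001]
z 51.6 w lid/rim 61.8 60.6 tool d [ 2.13 -4.73] world rows [-0.031  0.258 -0.001]
z 54.6 w lid/rim 61.8 61.4 tool d [ 2.16 -4.51] world rows [-0.024  0.249 -0.001]
[-29.44427027 -57.12190927   6.        ] [ 31.62245968 -57.05186464   6.        ]
```

```bash
python3 -m jog '{"xyz":[[-0.02,0.26,-0.4],[0,0,-0.4],[0,0,-0.2],[0,0,0]],"angular":[[0,0,0.06],[0,0,0],[0,0,0],[0,0,0]]}' 1
python3 -c "
from h import *
print(turn(2.12-np.pi/2))
o=bot.get_obs();print(((np.r_[533,189.6,97]-o['tool_pos'])/20).round(2))
snap('wrist','w16.png')
im=cv2.imread('pics/w16.png'); c=im[105:205,240:400]; cv2.imwrite('pics/w16z.png',cv2.resize(c,None,fx=5,fy=6,interpolation=cv2.INTER_CUBIC))
"
```

```text
time: 22.0
tool_pos: [535.1, 186.5, 118.1]
tcp_rot: [3.137, -0.006, 0.546]
contact_force: [0.2, -0.2, -1.7]
grip_width: 15.9
[0.01 0.07 0.03]
[-0.11  0.16 -1.05]
```

View pics/w16z.png

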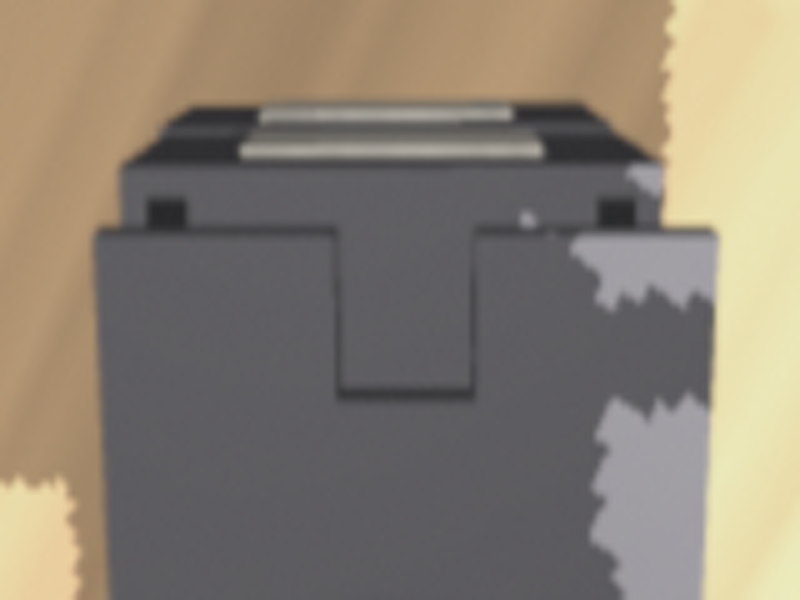

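Run:
```python
from h import *
f=lambda u,v:(240+u/5-.4,105+v/6-.42)
rel([f(95,231),f(718,231)],[f(121,164),f(662,164)],7)
```

```text
z 29.4 w lid/rim 61.4 60.1 tool d [-1.65 -3.44] world rows [-0.16   0.104 -0.001]
z 32.4 w lid/rim 61.4 61.1 tool d [-1.68 -3.17] world rows [-0.154  0.092 -0.001]
z 35.4 w lid/rim 61.4 62.0 tool d [-1.7 -2.9] world rows [-0.148  0.08  -0.001]
```

```bash
python3 -m jog '{"xyz":[[-0.15,0.11,-0.3],[0,0,-0.2],[0,0,-0.08]],"angular":[[0.01,0.07,0.03],[0,0,0],[0,0,0]]}' 1
python3 -c "
from h import *
print(turn(2.12-np.pi/2))
o=bot.get_obs();print(((np.r_[533,189.6,97]-o['tool_pos'])/20).round(2))
snap('wrist','w17.png')
im=cv2.imread('pics/w17.png'); c=im[105:205,240:400]; cv2.imwrite('pics/w17z.png',cv2.resize(c,None,fx=5,fy=6,interpolation=cv2.INTER_CUBIC))
"
```

```text
time: 22.35
tool_pos: [532.5, 188.9, 106.6]
tcp_rot: [3.141, -0.001, 0.55]
contact_force: [0.9, -0.7, -1.6]
grip_width: 15.9
[-0.    0.01 -0.  ]
[ 0.03  0.04 -0.48]
```

View pics/w17z.png

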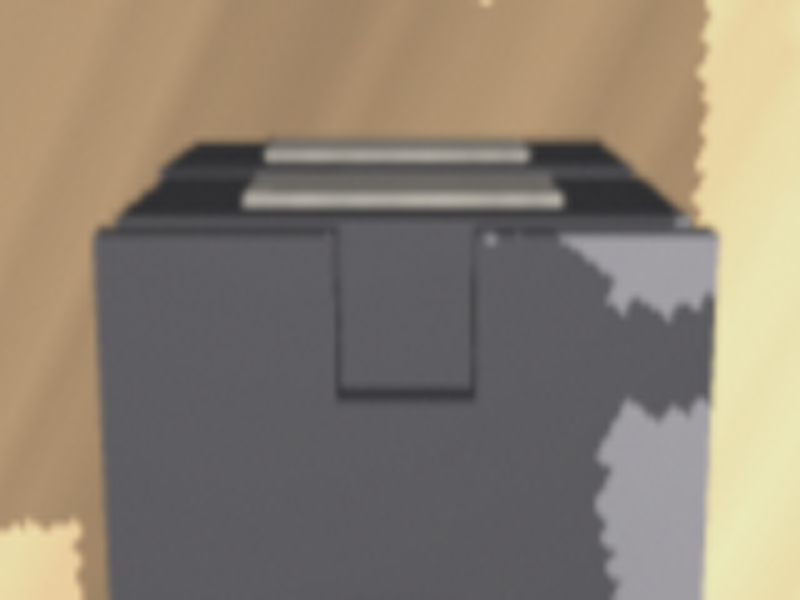

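Run:
```python
from h import *
f=lambda u,v:(240+u/5-.4,105+v/6-.42)
rel([f(95,231),f(718,231)],[f(117,218),f(692,218)],7)
```

```text
z 17.3 w lid/rim 61.4 60.2 tool d [-0.2   0.13] world rows [-0.005 -0.011 -0.   ]
z 20.3 w lid/rim 61.4 61.2 tool d [-0.21  0.48] world rows [ 0.004 -0.026  0.   ]
z 23.3 w lid/rim 61.4 62.3 tool d [-0.21  0.82] world rows [ 0.013 -0.041  0.   ]
```

Aligned within 0.5 mm. Descend.

```bash
python3 -m jog '{"xyz":[[0,0,-0.16],[0,0,-0.14],[0,0,-0.12]],"angular":[[0,0,0],[0,0,0],[0,0,0]]}' 1;python3 -m jog '{"xyz":[[0,0,-0.14]],"angular":[[0,0,0]]}' 1
python3 -c "
from h import *
print(turn(2.12-np.pi/2))
snap('wrist','w18.png')
im=cv2.imread('pics/w18.png'); c=im[105:205,240:400]; cv2.imwrite('pics/w18z.png',cv2.resize(c,None,fx=5,fy=6,interpolation=cv2.INTER_CUBIC))
"
```

```text
time: 22.7
tool_pos: [532.6, 189.0, 97.7]
tcp_rot: [3.141, -0.001, 0.55]
contact_force: [-0.1, -0.0, -2.3]
grip_width: 15.6
time: 22.8
tool_pos: [532.8, 189.0, 96.4]
tcp_rot: [3.141, -0.002, 0.55]
contact_force: [-10.0, -2.5, 33.4]
grip_width: 16.2
[-0.    0.02 -0.01]
```

View pics/w18z.png

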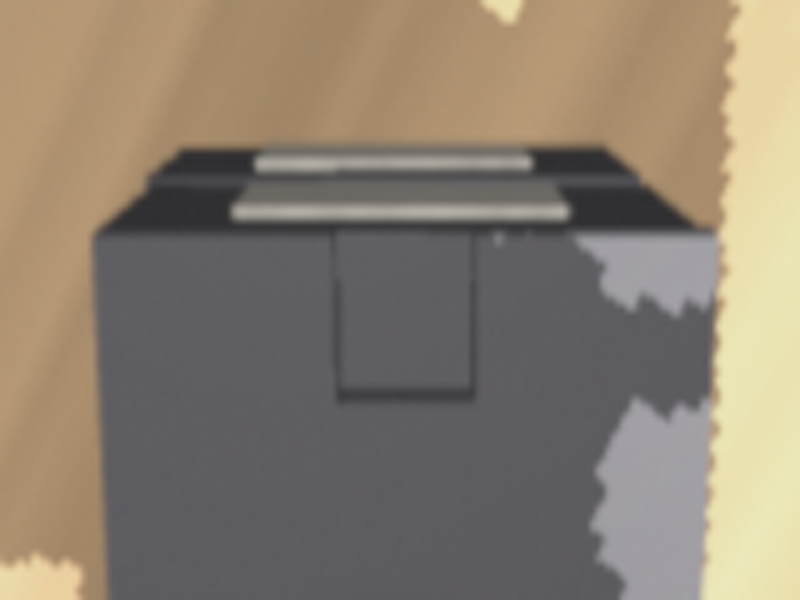

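```bash
python3 -m jog '{"xyz":[[0,0,0.03],[0,0,0],[0,0,0],[0,0,0],[0,0,0],[0,0,0]],"angular":[[0,0,0],[0,0,0],[0,0,0],[0,0,0],[0,0,0],[0,0,0]]}' -1
python3 -c "
from h import *
snap('wrist','w19.png')
im=cv2.imread('pics/w19.png'); c=im[105:345,210:430]; cv2.imwrite('pics/w19z.png',cv2.resize(c,None,fx=3.5,fy=2.5,interpolation=cv2.INTER_CUBIC))
snap('scene','s19.png')
im=cv2.imread('pics/s19.png'); c=im[185:250,340:400]; cv2.imwrite('pics/s19z.png',cv2.resize(c,None,fx=9,fy=9,interpolation=cv2.INTER_CUBIC))
"
```

```text
time: 23.45
tool_pos: [533.5, 189.1, 97.8]
tcp_rot: [3.14, -0.004, 0.55]
contact_force: [-0.2, -0.5, -0.5]
grip_width: 59.2
```

View pics/w19z.png

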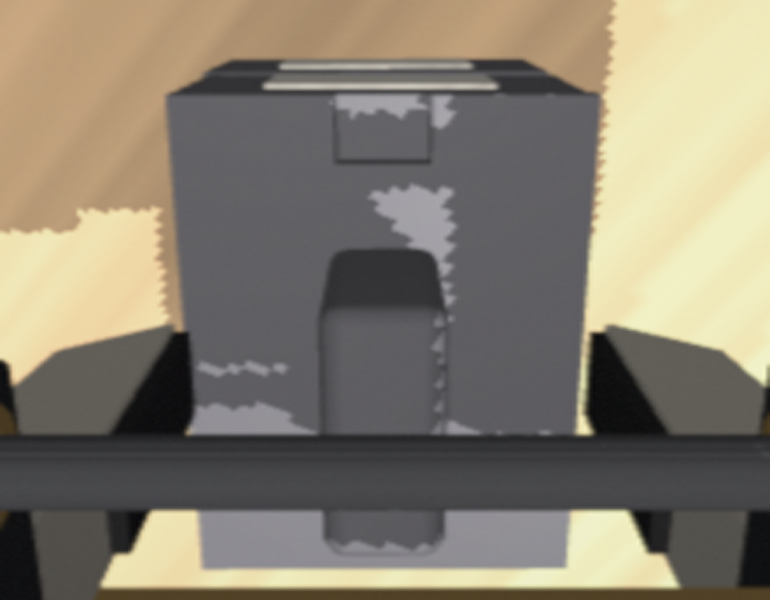

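View pics/s19z.png

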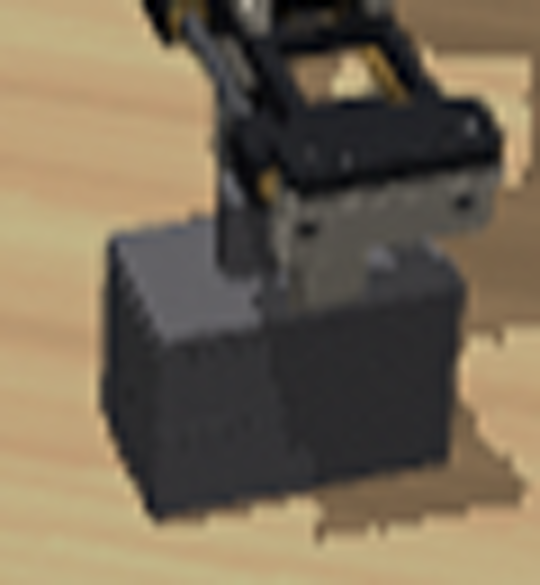

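The lid sits flush. I'll retreat straight up and then check from a distance.

```bash
python3 -m jog '{"xyz":[[0,0,0.3],[0,0,0.6],[0,0,1],[0,0,1],[0,0,1],[0,0,1],[0.3,-0.6,1],[0.4,-0.8,0.6],[0.4,-0.8,0.2],[0.4,-0.8,0]],"angular":[[0,0,0],[0,0,0],[0,0,0],[0,0,0],[0,0,0],[0,0,0],[0,0,0],[0,0,0],[0,0,0],[0,0,0]]}' -1
python3 -m jog '{"xyz":[[0.3,-0.5,0],[0.1,-0.2,0],[0,0,0]],"angular":[[0,0,0],[0,0,0],[0,0,0]]}' -1
python3 -c "
from h import *
import json
p,im=snap('wrist','w20.png');json.dump({k:np.array(v).tolist() for k,v in p.items()},open('w20.json','w'))
snap('scene','s20.png')
im=cv2.imread('pics/s20.png'); c=im[185:250,330:410]; cv2.imwrite('pics/s20z.png',cv2.resize(c,None,fx=9,fy=9,interpolation=cv2.INTER_CUBIC))
"
```

```text
time: 24.55
tool_pos: [563.1, 129.5, 247.3]
tcp_rot: [3.137, -0.012, 0.554]
contact_force: [0.7, 0.6, -0.3]
grip_width: 91.8
time: 24.85
tool_pos: [572.3, 113.2, 249.8]
tcp_rot: [3.135, -0.014, 0.552]
contact_force: [0.9, -0.6, -0.2]
grip_width: 91.8
```

View pics/w20.png

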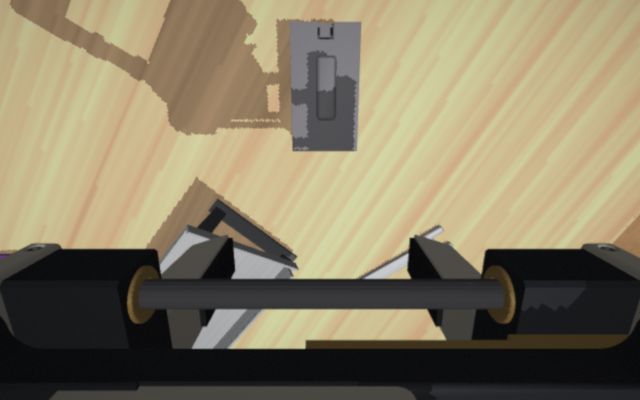

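View pics/s20z.png

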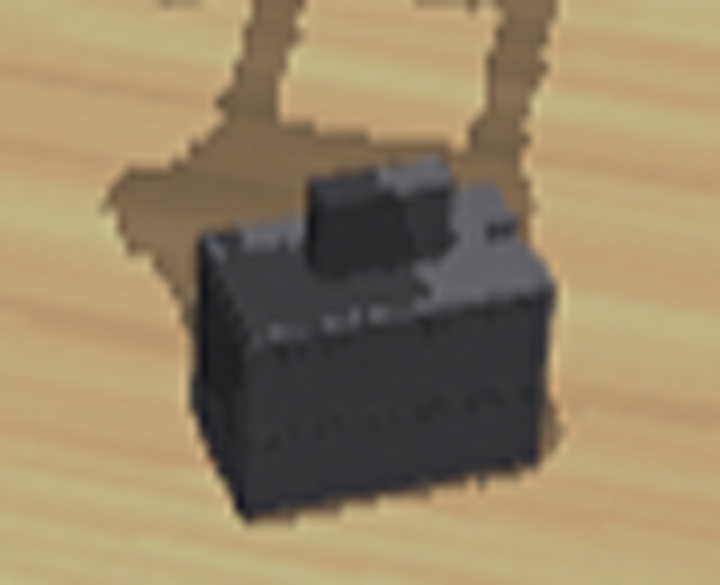

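Run:
```python
from h import *
import json
p=json.load(open("w20.json"))
for z in (91,85): print(z,fit(np.array([ray(p,q,z)[:2] for q in [(291,22),(361,22),(357,151),(292,151)]])))
print(proj(camera_params("scene"),[[532+a*-.523*56+b*-.852*31,189.6+a*.852*56+b*-.523*31,91] for a,b in [(1,1),(1,-1),(-1,-1),(-1,1)]]).round(1).tolist())
print(bot.get_obs()['contact_force'],bot.close_job())
```

```text
91 (array([533.788, 189.889,   2.115]), np.float64(0.62))
85 (array([533.851, 190.099,   2.115]), np.float64(0.58))
[[383.6, 204.3], [390.6, 216.0], [356.7, 222.1], [350.6, 210.1]]
the job is handed in; nothing more can be done
[ 0.23784722 -0.7780617  -0.21839901] None
```

The tray from the rack is stacked on the lower tray with its notch over the key rib. The grey lid closes it, with its notch over that tray's key. I handed the job in at about 25 s of robot time; no verdict is reported.

- **Tray:** I gripped it by its side walls on the slope, levelled and turned it about 129°, and lowered it until it made contact. The wrist force peaked at about 33 N. After I let go, the wrist view showed the seam flush all round.
- **Lid:** I gripped it by its bar, levelled and turned it about 51°, and lined it up to within about 0.5 mm. I lowered it to contact at about 33 N and let go.
- **Last checks:**
  - The lid measured within about 1 mm and 0.3° of where the upper tray had been measured.
  - The scene and wrist views show the stack level, with no gap and both notches at the rib end.
  - The gripper was open, clear and unloaded.
- **Disagreements:** My first position fixes for the lower tray differed by about 5 mm between cameras. I used close wrist views of the tray and lid edges for the final alignment. Just before I let the tray go, one reading suggested it was still about 2.5 mm too high. It looked flush once released.
- **Not measured:** I did not measure the carton, canister and wrench again at the end, but nothing was driven near them.

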